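# Load the weighing station and hang its lift-off door

### The job

Take every check weight out of the divided wooden box and stand them in the wells of the weighing station's tray, one to a well. Then lift the loose door leaf out of its stand, lower both its knuckles fully onto the two hinge pins of the station, and leave the door shut against its stop. Do not push the phone, the tin or the reel of solder about.

Things in the scene. Friction and masses are not known exactly. Their poses are not given: they have to be found in the camera images.
- station: Fixed weighing station: grey plinth 180 (x) by 170 (y) by 18 mm, clear windscreen (top 103 mm above the bench) at its back (+x) and sides; top and front (its -x) are open. Origin: centre of its underside, on the bench, z up. Hinge post at x -71, y -76 mm; strike post with rubber stop pad at x -85, y 70 mm; both 103 mm high. The doorway is between them.
- tray (a point): Centre of the load tray's floor, axes as the station's, 22 mm above the bench, 12 mm behind the station's origin. The tray has four square wells, 2 by 2, each 53 mm square, well centres at x +-28.5, y +-28.5 mm from this point; the ribs and rim round the wells stand 10 to 12 mm above the tray floor. Any weight may stand in any well.
- pin_low (a point): Foot of the lower hinge pin of the station, on top of its bracket (38 mm above the bench), axes as the station's. The pin is 8 mm across and stands 16 mm up, the top 6 mm tapered. The seated lower knuckle's underside rests here.
- pin_top (a point): Foot of the upper hinge pin, the same pin on the same vertical axis 52 mm higher (90 mm above the bench). Its bracket (underside 9 mm below its seat, 18 mm wide) bars the way straight down to the lower pin: bring the leaf in from the front (station -x), each knuckle just above its own pin (17 to 28 mm above its seat), then lower it.
- leaf: Loose door leaf, about 0.22 kg, grey panel in an aluminium frame: 132 mm long (own x, 13 to 145 mm), 10 mm thick (y), 110 mm high (z), both faces alike. Origin: on the axis of its knuckles, level with its bottom edge. Starts upright in the stand's slot, bottom 6 mm above the bench. Hung and shut, its x points along the station's +y and its origin is 26 mm above the bench.
- knuckle_low (a point): Centre of the lower end of the lower knuckle of the leaf: a steel tube 20 mm outside, 11 mm bore, 14 mm high, from 12 to 26 mm above the leaf's bottom edge.
- knuckle_top (a point): Centre of the lower end of the upper knuckle: the same tube 52 mm higher.
- leaf_grip (a point): Point in the middle of the leaf's length (79 mm from the knuckle axis), 12 mm under its top edge: a place to pinch the 10 mm thickness from above. The hung leaf opens counterclockwise seen from above (free end towards the station's -x), moves with about 1 N, stays where it is left, may spring back a few degrees when pushed hard on the stop; no latch.
- stand: Fixed black stand for the leaf, base 100 by 70 mm, with a slot along its x axis, 11.6 mm wide, 90 mm long, cheeks 42 mm high above the bench, open at both ends. Origin: centre of its underside.
- box: Fixed open wooden box 126 mm square, 22 mm high, walls and dividers 4 mm, floor 4 mm above the bench, 2 by 2 compartments of 57 mm. Origin: centre of its underside.
- weight0: Steel check weight, 140 g: base 40 mm across and 20 mm high, thin neck, then a black grip knob 18 mm across from 26 to 56 mm above the underside. Origin: centre of its underside, z up. Starts upright in a compartment of the box, or is absent.
- weight1: Steel check weight, 140 g: base 40 mm across and 20 mm high, thin neck, then a black grip knob 18 mm across from 26 to 56 mm above the underside. Origin: centre of its underside, z up. Starts upright in a compartment of the box, or is absent.
- weight2: Steel check weight, 140 g: base 40 mm across and 20 mm high, thin neck, then a black grip knob 18 mm across from 26 to 56 mm above the underside. Origin: centre of its underside, z up. Starts upright in a compartment of the box, or is absent.
- weight3: Steel check weight, 140 g: base 40 mm across and 20 mm high, thin neck, then a black grip knob 18 mm across from 26 to 56 mm above the underside. Origin: centre of its underside, z up. Starts upright in a compartment of the box, or is absent.
- phone: Old black phone lying on the bench, 138 x 69 x 9 mm, a bystander. Origin: centre of its underside.
- tin: Round white tin, 44 mm across, 20 mm high, a bystander. Origin: centre of its underside.
- reel: Solder reel with blue flanges standing on its end, 52 mm across, 40 mm high, a bystander. Origin: centre of its underside.

How it is judged:
By the outcome, as a careful person would: the job done as asked, in the order asked, and still so for the second after the job is handed in, with the robot touching nothing.
Of weight0, weight1, weight2, weight3 only 3 to 4 are there at a start; the rules pass over those that are not, and their reading is None.
At some moment in a run one of weight0, weight1, weight2, weight3 may be knocked a few centimetres aside while the robot is not near it.
It also fails if it takes over 208 s, if anything falls off the work surface, if the arm or the gripper's body presses on something with over 40 N, if the wrist force passes 120 N, or if a joint passes its speed limit or range.

### The arm

A 7-joint arm with a two-finger parallel gripper is mounted at the origin on a cart in front of the work surface, level with it; the furniture and walls round the work are solid. World frame = base frame: x ahead of the robot, y to its left, z up, the work surface at z = 0. Lengths are in m, angles in rad, forces in N, time in s.
With the tool pointing down it reaches from about 0.4 to 0.9 m from the base axis. Payload 5.5 kg.
Tool frame: the origin (TCP) lies at the very end of the fingers, on their centre line; the grasp point (between the pads) lies 19 mm behind it; z points along the fingers, y is the line along which they close (so a half turn about z gives the same grasp; the last joint's range is limited). The gripper opens to 92 mm and grips with 3 to 60 N. Pads are 19 mm wide; open, the fingers measure 130 mm over their backs; the gripper's body (75 mm by 190 mm) begins 47 mm behind the grasp point.
Start: joints at [-0.923, 0.501, -0.427, 1.55, 0.221, 1.138, -0.21], TCP at [0.244, 0.602, 0.227] pointing down, gripper open.
Joint ranges: [-2.88, 2.88], [-0.31, 2.03], [-1.54, 1.56], [0.2, 2.42], [-1.41, 4.55], [0.19, 2.02], [-2.57, 2.57]. Speed limits (rad/s): [2.57, 2.57, 3.14, 3.14, 3.14, 3.14, 3.14].

### API

Orientations are given as a unit quaternion [w, x, y, z].
In Python, from bench import robot gives the robot as it stands.
- The arm moves only by the shell command python3 drive.py 'ROWS' [FORCE]. ROWS is a JSON list of rows, 1 to 8 of them, each of 7 numbers: dx, dy, dz in shares of the most that a row can go, 1 being 50 mm, then a rotation vector rx, ry, rz in units of 0.25 rad, then the finger opening in m; each row shifts and turns the commanded pose from where the row before left it, along the tool's axes as they then stand; what a row does not reach is not made up. A row lasts 1/10 s, in which the tool goes at most 0.05 m and 0.15 rad, less where a joint would pass 70% of its speed; a pose out of reach is approached as far as the arm can. The fingers move at their own pace and stop on an object; FORCE is the grip in N (left out, the last holds). Time passes only in rows, so rows that do not move let the fingers close. It prints the time, the measured TCP pose, the force, the opening and the grip force at its end. Input that does not fit is refused with a message, and nothing moves.
- robot.get_state(): the state, without advancing time (a new reading comes with each control period).
- robot.grab_frame(name): name is "scene" or "top"; returns the picture (480x640x3 uint8, blue, green, red); there is no depth.
- robot.get_calibration(name): a dict with "intrinsics" (3x3 intrinsics, pixels), "origin" and "rotation" of the camera in the world. Camera axes: x right, y down, z forward; pixel columns grow to the right and rows downward; lengths in m; the calibration is good to about 2 mm. A picture is of the moment at which its call begins. get_calibration takes no time and is no camera call.
- robot.finish_job(): hands the job in; it is judged then, once.
The state is a dict: "time_s": time; "q": joint angles; "joint_vel": joint speeds; "tau": joint torques, N m; "tcp_pos": TCP position; "tool_rot": TCP orientation; "ft_force": force on the tool from outside, world axes, zero at the start; "torque": the same for the moment, N m; "finger_gap": finger opening in m; "gripper_force": force on a finger pad.
Only numpy, scipy, OpenCV 4.12 (cv2) and the standard library are available. Lean on these libraries where they do the work, as an engineer would, in place of code of your own. Each camera call takes 0.05 s, during which the arm holds its last target. There are 200 camera calls.

## Working session

There is one attempt and no reset: what is moved stays moved. The work goes in short steps, Python scripts to look and compute and a shell command to move; the robot and the scene stay as the last step left them, time stands still between calls to the robot, and variables do not carry over. Pictures are saved under pics/ and viewed, at most 14 in all, crops included, and the job is handed in when it is done.

```bash
ls; mkdir -p pics; cat > h.py <<'E'
import numpy as np, cv2
from bench import robot
def shot(n,f):
    im=robot.grab_frame(n); cv2.imwrite('pics/'+f,im); return im
def ray(n,u,v):
    c=robot.get_calibration(n);K=np.array(c['intrinsics']);R=np.array(c['rotation'])
    return np.array(c['origin']),R@np.linalg.solve(K,[u,v,1.])
def onz(n,u,v,z):
    o,d=ray(n,u,v); return o+d*(z-o[2])/d[2]
def proj(n,p):
    c=robot.get_calibration(n);K=np.array(c['intrinsics']);R=np.array(c['rotation'])
    q=K@(R.T@(np.array(p)-np.array(c['origin']))); return q[:2]/q[2]
E
python3 - <<'E'
from h import *
for n in('scene','top'):
    shot(n,n+'0.png'); c=robot.get_calibration(n); print(n,c)
print(robot.get_state())
E
```

```text
bench.py
drive.py
pics
scene {'intrinsics': array([[537.05323777,   0.        , 317.81952863],
       [  0.        , 537.05323777, 235.80391031],
       [  0.        ,   0.        ,   1.        ]]), 'origin': array([-0.1543764 ,  0.97372185,  0.84820496]), 'rotation': array([ 0.14321552, -0.28446783,  0.84359157, -0.43234319])}
top {'intrinsics': array([[623.79820035,   0.        , 327.14904441],
       [  0.        , 623.79820035, 246.09720726],
       [  0.        ,   0.        ,   1.        ]]), 'origin': array([0.23524765, 0.1394669 , 1.48717153]), 'rotation': array([ 0.04704055, -0.70294161,  0.70723474, -0.05898554])}
{'time_s': 0.1, 'q': array([-0.92283509,  0.50177592, -0.42682008,  1.55134962,  0.22080928,
        1.13829763, -0.2103222 ]), 'joint_vel': array([-4.23504722e-05, -2.45472519e-03,  7.16754549e-04, -3.11955693e-03,
       -1.40671222e-03,  4.23052968e-05,  9.20611564e-04]), 'tau': array([-1.10428492e-02, -5.67870677e+01, -5.83850607e+00, -2.79913545e+01,
       -6.89193606e-02,  2.39752186e-02,  2.80085800e-05]), 'tcp_pos': array([0.2437612 , 0.60187506, 0.22576776]), 'tool_rot': array([-2.01034799e-04,  1.91175501e-01,  9.81555470e-01, -8.63656023e-04]), 'ft_force': array([-0.25035441, -0.87022504, -0.69419748]), 'torque': array([-0.02523873,  0.00486414, -0.00066291]), 'gripper_force': 0.0, 'finger_gap': 0.09199247779674037}
```

```bash
cat > h.py <<'E'
import numpy as np, cv2
from scipy.spatial.transform import Rotation as Ro
from bench import robot
def q2R(q): return Ro.from_quat(np.roll(q,-1)).as_matrix()
def cam(n):
    c=robot.get_calibration(n); return np.array(c['intrinsics']),q2R(c['rotation']),np.array(c['origin'])
def shot(n,f):
    im=robot.grab_frame(n); cv2.imwrite('pics/'+f,im); return im
def ray(n,u,v):
    K,R,o=cam(n); return o,R@np.linalg.solve(K,[u,v,1.])
def onz(n,u,v,z):
    o,d=ray(n,u,v); return o+d*(z-o[2])/d[2]
def proj(n,p):
    K,R,o=cam(n); q=K@(R.T@(np.array(p)-o)); return q[:2]/q[2]
E
python3 -c "
from h import *
s=robot.get_state();print(proj('top',s['tcp_pos']),proj('scene',s['tcp_pos']))"
```

```text
[ 84.19661728 337.86277024] [253.61288796 363.67761424]
```

View pics/scene0.png

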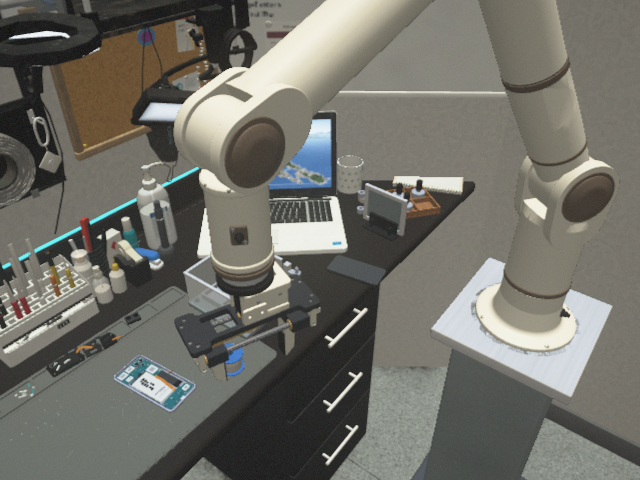

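View pics/top0.png

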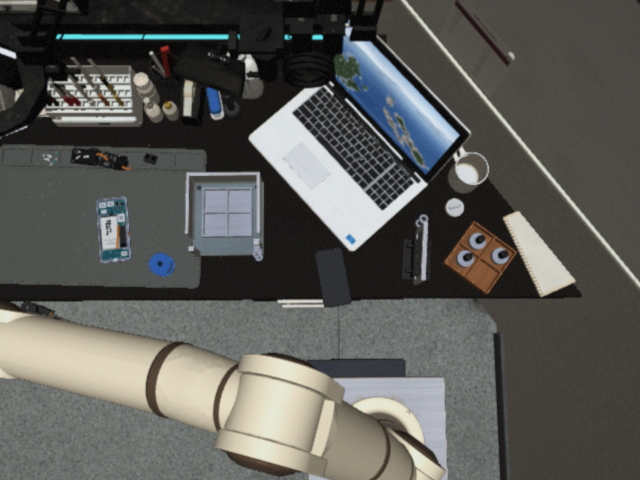

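```bash
python3 - <<'E'
from h import *
im=cv2.imread('pics/top0.png')
a=cv2.resize(im[165:275,175:275],None,fx=5,fy=5,interpolation=cv2.INTER_CUBIC)
b=cv2.resize(im[195:305,390:525],None,fx=4,fy=4,interpolation=cv2.INTER_CUBIC)
cv2.imwrite('pics/a.png',a);cv2.imwrite('pics/b.png',b)
E
```

```text
(no output)
```

View pics/a.png

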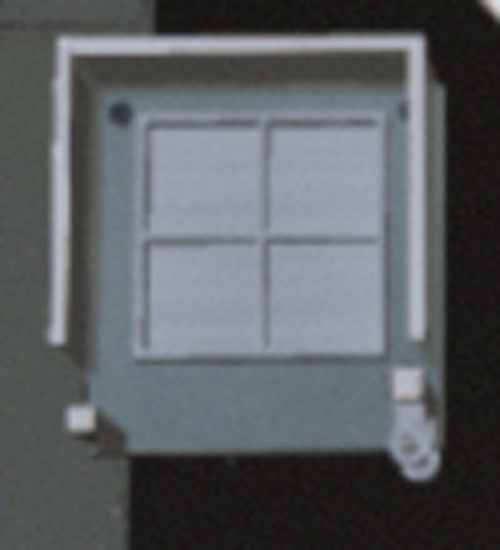

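View pics/b.png

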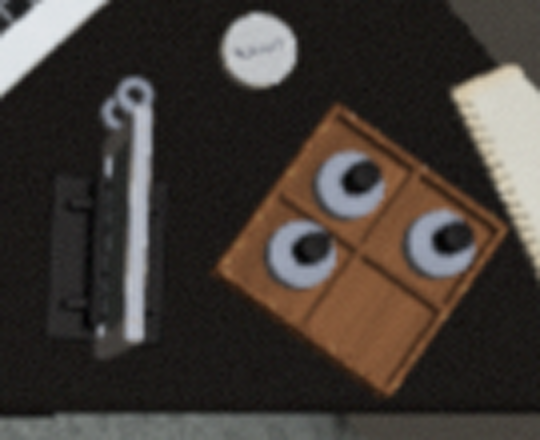

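```bash
python3 - <<'E'
from h import *
np.set_printoptions(precision=4,suppress=True)
A=lambda u,v,z:onz('top',175+(u+.5)/5-.5,165+(v+.5)/5-.5,z)
B=lambda u,v,z:onz('top',390+(u+.5)/4-.5,195+(v+.5)/4-.5,z)
rim=np.array([A(137,115,.033),A(385,115,.033),A(137,360,.033),A(385,360,.033)])
t=rim.mean(0);print('tray',t,np.linalg.norm(rim[0]-rim[1]),np.linalg.norm(rim[0]-rim[2]))
y=(rim[0]+rim[2]-rim[1]-rim[3]);yaw=np.arctan2(-y[0],y[1]);x=(rim[0]+rim[1]-rim[2]-rim[3]);print('yaw',yaw,np.arctan2(x[1],x[0]))
R=Ro.from_euler('z',yaw).as_matrix();print('back',R@[0,0,1])
O=t-R@[.012,0,0]
for nm,p in dict(strike=A(81,418,.103),hinge=A(407,383,.103),pt=A(409,443,.106),pl=A(421,461,.054),tray=t,plc1=A(445,452,.018)).items(): print(nm,p,R.T@(p-O))
for u,v in((362,176),(313,246),(457,238)): print('w',B(u,v,.060))
for u,v in((350,186),(302,254),(441,243)): print('wbase',B(u,v,.024))
bx=[B(*c,.022) for c in((337,104),(504,232),(388,396),(220,270))];print('box',np.mean(bx,0),bx)
print('leaf',B(133,93,.096),B(112,111,.046),B(144,112,.116),B(134,340,.116))
print('tin',B(260,48,.02),'reel',onz('top',161,264,.04),'phone',onz('top',333,277,.009),'stand',B(106,258,.042))
print('nadir',proj('top',[.23524765,.1394669,0]))
E
```

```text
tray [0.5381 0.3514 0.033 ] 0.11801759950849211 0.11845603834783122
yaw -0.003912821180407449 0.016670305484285934
back [0. 0. 1.]
strike [0.4412 0.4201 0.103 ] [-0.0852  0.0683  0.07  ]
hinge [0.4564 0.2748 0.103 ] [-0.0694 -0.0769  0.07  ]
pt [0.4288 0.2733 0.106 ] [-0.097  -0.0785  0.073 ]
pl [0.4276 0.2727 0.054 ] [-0.0982 -0.0791  0.021 ]
tray [0.5381 0.3514 0.033 ] [ 0.012 -0.     0.   ]
plc1 [0.4367 0.2647 0.018 ] [-0.0891 -0.087  -0.015 ]
w [ 0.4669 -0.2418  0.06  ]
w [ 0.4259 -0.2115  0.06  ]
w [ 0.4302 -0.2955  0.06  ]
wbase [ 0.4667 -0.244   0.024 ]
wbase [ 0.426  -0.2136  0.024 ]
wbase [ 0.4322 -0.2968  0.024 ]
box [ 0.4286 -0.2502  0.022 ] [array([ 0.5169, -0.2388,  0.022 ]), array([ 0.4388, -0.3354,  0.022 ]), array([ 0.3416, -0.2615,  0.022 ]), array([ 0.4169, -0.1648,  0.022 ])]
leaf [ 0.5095 -0.1034  0.096 ] [ 0.5086 -0.0994  0.046 ] [ 0.4947 -0.1057  0.116 ] [ 0.3665 -0.0962  0.116 ]
tin [ 0.5518 -0.1942  0.02  ] reel [0.4138 0.501  0.04  ] phone [0.3843 0.1002 0.009 ] stand [ 0.4219 -0.094   0.042 ]
nadir [316.8077 340.4711]
```

Careful with the scale: shifts go in shares of 50 mm and turns go in units of 0.25 rad. That gives: -0.01 m is -0.2, -0.005 m is -0.1, 0.15 rad is 0.6.

```bash
python3 drive.py '[[0, 0, -0.2, 0, 0, 0.592, 0.045], [0, 0, -0.2, 0, 0, 0.592, 0.045], [0, 0, -0.1, 0, 0, 0.592, 0.045], [0, 0, 0, 0, 0, 0.592, 0.045], [0, 0, 0, 0, 0, 0.592, 0.045], [0, 0, 0, 0, 0, 0.592, 0.045], [0, 0, 0, 0, 0, 0.592, 0.045], [0, 0, 0, 0, 0, 0.6, 0.045]]' 20
python3 drive.py '[[-0.8, 0.6, 0, 0, 0, 0, 0.045], [-0.8, 0.6, 0, 0, 0, 0, 0.045], [-0.8, 0.6, 0, 0, 0, 0, 0.045], [-0.8, 0.6, 0, 0, 0, 0, 0.045], [-0.8, 0.6, 0, 0, 0, 0, 0.045], [-0.8, 0.6, 0, 0, 0, 0, 0.045], [-0.8, 0.6, 0, 0, 0, 0, 0.045], [-0.8, 0.6, 0, 0, 0, 0, 0.045]]'
```

```text
time_s: 0.9
tcp_pos: [0.2438, 0.6021, 0.2511]
tool_rot: [0.0, 0.709, 0.705, -0.001]
ft_force: [-0.6, 0.2, 1.2]
finger_gap: 0.0451
gripper_force: 0.0
time_s: 1.7
tcp_pos: [0.4846, 0.2806, 0.2515]
tool_rot: [-0.0, 0.707, 0.707, -0.0]
ft_force: [0.8, 0.4, -0.3]
finger_gap: 0.0449
gripper_force: 0.0
```

```bash
python3 drive.py '[[-0.98, 0, 0, 0, 0, 0, 0.045], [-0.98, 0, 0, 0, 0, 0, 0.045], [-0.98, 0, 0, 0, 0, 0, 0.045], [-0.98, 0, 0, 0, 0, 0, 0.045], [-0.98, 0, 0, 0, 0, 0, 0.045], [-0.98, 0, 0, 0, 0, 0, 0.045], [-0.98, -0.18, 0, 0, 0, 0, 0.045], [-0.96, -0.2, 0, 0, 0, 0, 0.045]]' 
python3 drive.py '[[-0.9, -0.4, 0, 0, 0, 0, 0.045], [-0.9, -0.3, 0, 0, 0, 0, 0.045], [-0.24, -0.1, 0, 0, 0, 0, 0.045], [0, 0, 0, 0, 0, 0, 0.045]]'
python3 - <<'E'
from h import *
shot('scene','s1.png');shot('top','t1.png')
E
```

```text
time_s: 2.5
tcp_pos: [0.4643, -0.1105, 0.2516]
tool_rot: [-0.0, 0.707, 0.707, -0.0]
ft_force: [0.9, -0.7, 0.1]
finger_gap: 0.0451
gripper_force: 0.0
time_s: 2.9
tcp_pos: [0.4238, -0.2126, 0.2516]
tool_rot: [-0.0, 0.709, 0.705, -0.0]
ft_force: [0.9, 0.8, 0.0]
finger_gap: 0.0447
gripper_force: 0.0
```

```bash
python3 - <<'E'
import cv2,numpy as np
s=cv2.imread('pics/s1.png');t=cv2.imread('pics/t1.png')
a=cv2.resize(s[160:290,330:480],(600,520),interpolation=cv2.INTER_CUBIC)
cv2.imwrite('pics/c.png',a)
b=cv2.resize(s[240:390,160:310],(600,600),interpolation=cv2.INTER_CUBIC)
cv2.imwrite('pics/d.png',b)
E
```

```text
(no output)
```

View pics/d.png

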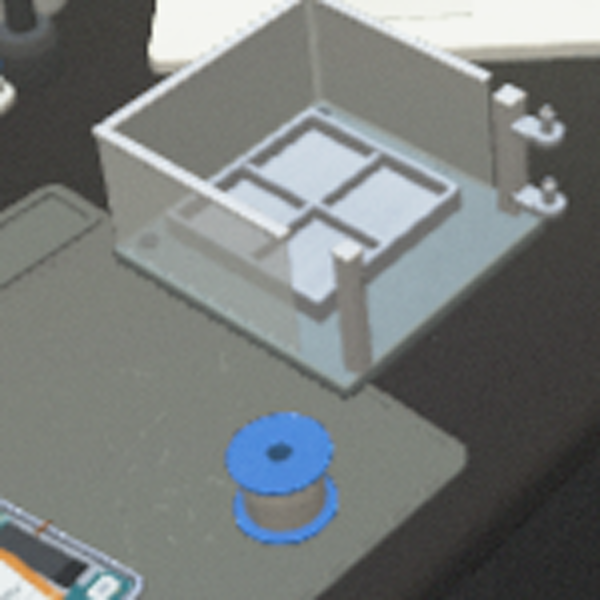

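View pics/c.png

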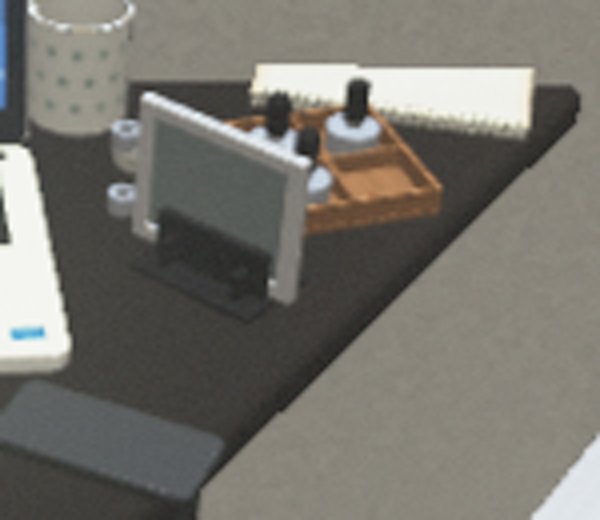

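```bash
cat >> h.py <<'E'
def tri(l):
    A=np.zeros((3,3));b=np.zeros(3)
    for n,u,v in l:
        o,d=ray(n,u,v);d=d/np.linalg.norm(d);P=np.eye(3)-np.outer(d,d);A+=P;b+=P@o
    p=np.linalg.solve(A,b);return p,[np.round(proj(n,p)-[u,v],2) for n,u,v in l]
E
python3 - <<'E'
from h import *
np.set_printoptions(precision=4,suppress=True)
T=lambda u,v:('top',175+(u+.5)/5-.5,165+(v+.5)/5-.5)
B=lambda u,v:('top',390+(u+.5)/4-.5,195+(v+.5)/4-.5)
S=lambda u,v:('scene',160+(u+.5)/4-.5,240+(v+.5)/4-.5)
C=lambda u,v:('scene',330+(u+.5)/4-.5,160+(v+.5)/4-.5)
print('pins',tri([T(409,443),S(546,111)]),tri([T(421,461),S(548,186)]))
print(onz(*S(546,111),.106),onz(*S(548,186),.054))
print('strike',tri([T(81,418),S(349,248)]),'hinge',tri([T(407,383),S(510,95)]))
print('corner',tri([T(58,38),S(101,129)]))
print('knuck',tri([B(133,93),C(126,128)]),tri([B(112,111),C(122,188)]))
print(onz(*C(126,128),.084),onz(*C(122,188),.032),onz(*B(133,93),.084),onz(*B(112,111),.032))
print('leaf end top',tri([B(134,341),C(303,163)]),'knuckle end',tri([B(145,104),C(149,99)]))
for u,v in((280,97),(308,133),(357,83)): print('w',onz(*C(u,v),.060))
E
```

```text
pins (array([0.4298, 0.2739, 0.1057]), [array([-0.25, -0.41]), array([0.48, 0.09])]) (array([0.4292, 0.2738, 0.0516]), [array([-0.34, -0.55]), array([0.66, 0.12])])
[0.4306 0.2746 0.106 ] [0.4289 0.2764 0.054 ]
strike (array([0.4409, 0.4196, 0.1057]), [array([-0.01, -0.02]), array([0.02, 0.  ])]) hinge (array([0.4561, 0.2746, 0.1047]), [array([-0., -0.]), array([0., 0.])])
corner (array([0.6137, 0.433 , 0.1059]), [array([0.58, 0.72]), array([-0.95, -0.23])])
knuck (array([ 0.5107, -0.1051,  0.0875]), [array([0.11, 0.2 ]), array([-0.19, -0.03])]) (array([ 0.5086, -0.1004,  0.0421]), [array([0.18, 0.32]), array([-0.31, -0.05])])
[ 0.5133 -0.1102  0.084 ] [ 0.5161 -0.1142  0.032 ] [ 0.5119 -0.1055  0.084 ] [ 0.5113 -0.1017  0.032 ]
leaf end top (array([ 0.3676, -0.0949,  0.1186]), [array([-0.42, -0.82]), array([0.79, 0.09])]) knuckle end (array([ 0.4976, -0.1078,  0.1141]), [array([0.48, 0.87]), array([-0.82, -0.13])])
w [ 0.4696 -0.2487  0.06  ]
w [ 0.4285 -0.217   0.06  ]
w [ 0.435  -0.3008  0.06  ]
```

Scaled: 0.045 m is 0.9, 0.002 m is 0.04.

```bash
python3 drive.py '[[0, 0.04, 0.9, 0, 0, 0, 0.045], [0, 0, 0.9, 0, 0, 0, 0.045], [0, 0, 0.9, 0, 0, 0, 0.045], [0, 0, 0.9, 0, 0, 0, 0.045], [0, 0, 0.5, 0, 0, 0, 0.045], [0, 0, 0.292, 0, 0, 0, 0.045], [0, 0, 0, 0, 0, 0, 0.01], [0, 0, 0, 0, 0, 0, 0.01]]' 25
python3 drive.py '[[0, 0, 0, 0, 0, 0, 0.01], [0, 0, 0, 0, 0, 0, 0.01], [0, 0, -0.6, 0, 0, 0, 0.01], [0, 0, -0.9, 0, 0, 0, 0.01], [0, 0, -0.9, 0, 0, 0, 0.01], [0, 0, -0.9, 0, 0, 0, 0.01], [0, 0, 0, 0, 0, 0, 0.01]]' 25
```

```text
time_s: 3.8
tcp_pos: [0.4278, -0.2088, 0.032]
tool_rot: [-0.0, 0.706, 0.708, 0.0]
ft_force: [0.1, 0.3, 0.5]
finger_gap: 0.0334
gripper_force: 0.0
time_s: 4.5
tcp_pos: [0.4312, -0.2124, 0.2039]
tool_rot: [0.006, 0.707, 0.707, 0.003]
ft_force: [1.0, -0.7, -0.9]
finger_gap: 0.0171
gripper_force: 25.0
```

```bash
python3 drive.py '[[0.9, 0.2, 0, 0, 0, 0, 0.01], [0.9, 0.2, 0, 0, 0, 0, 0.01], [0.9, 0.2, 0, 0, 0, 0, 0.01], [0.9, 0.2, 0, 0, 0, 0, 0.01], [0.9, 0.2, 0, 0, 0, 0, 0.01], [0.9, 0.2, 0, 0, 0, 0, 0.01], [0.9, 0.2, 0, 0, 0, 0, 0.01], [0.9, 0.2, 0, 0, 0, 0, 0.01]]'
python3 drive.py '[[0.9, 0.2, 0, 0, 0, 0, 0.01], [0.9, 0.2, 0, 0, 0, 0, 0.01], [0.9, 0.2, 0, 0, 0, 0, 0.01], [0.9, 0.2, 0, 0, 0, 0, 0.01], [0.9, 0.2, 0, 0, 0, 0, 0.01], [0.12, 0.12, 0, 0, 0, 0, 0.01], [0, 0, 0, 0, 0, 0, 0.01], [0, 0, 0, 0, 0, 0, 0.01]]'
```

```text
time_s: 5.3
tcp_pos: [0.5066, 0.1513, 0.1969]
tool_rot: [-0.0, 0.707, 0.707, 0.0]
ft_force: [0.9, -0.3, -0.9]
finger_gap: 0.0174
gripper_force: 25.0
time_s: 6.1
tcp_pos: [0.5628, 0.3785, 0.1962]
tool_rot: [0.0, 0.708, 0.707, -0.001]
ft_force: [-0.2, -0.8, -1.2]
finger_gap: 0.0173
gripper_force: 25.0
```

```bash
python3 drive.py '[[0.03, 0.08, 0.8, 0, 0, 0, 0.01], [0, 0, 0.8, 0, 0, 0, 0.01], [0, 0, 0.7, 0, 0, 0, 0.01], [0, 0, 0.36, 0, 0, 0, 0.01], [0, 0, 0.2, 0, 0, 0, 0.01], [0, 0, 0, 0, 0, 0, 0.01]]'
python3 drive.py '[[0, 0, 0, 0, 0, 0, 0.035], [0, 0, 0, 0, 0, 0, 0.035], [0, 0, -0.4, 0, 0, 0, 0.035], [0, 0, -0.8, 0, 0, 0, 0.035], [0, 0, -0.9, 0, 0, 0, 0.035], [0, 0, -0.9, 0, 0, 0, 0.035]]'
```

```text
time_s: 6.7
tcp_pos: [0.5669, 0.3808, 0.0536]
tool_rot: [0.0, 0.707, 0.707, -0.001]
ft_force: [-1.3, 0.4, -1.1]
finger_gap: 0.0175
gripper_force: 25.0
time_s: 7.3
tcp_pos: [0.5673, 0.3823, 0.2075]
tool_rot: [0.0, 0.707, 0.707, 0.001]
ft_force: [0.5, 0.4, 0.7]
finger_gap: 0.035
gripper_force: 0.0
```

```bash
cat >> h.py <<'E'
def weights(im,r0,r1,c0,c1,z):
    h=cv2.cvtColor(im,cv2.COLOR_BGR2HSV)[r0:r1,c0:c1]
    m=((h[...,1]<60)&(h[...,2]>110)).astype(np.uint8)
    out=[]
    for c in cv2.findContours(m,cv2.RETR_EXTERNAL,cv2.CHAIN_APPROX_NONE)[0]:
        if cv2.contourArea(c)<60: continue
        (u,v),r=cv2.minEnclosingCircle(c); out.append((np.round(onz('top',u+c0,v+r0,z)[:2],4),round(r,1),(int(u+c0),int(v+r0))))
    return out
E
python3 - <<'E'
from h import *
im=shot('top','t2.png')
print(weights(cv2.imread('pics/top0.png'),220,295,442,520,.024))
print(weights(im,220,295,442,520,.024))
E
```

```text
[(array([ 0.4265, -0.2135]), 8.6, (465, 257)), (array([ 0.433 , -0.2972]), 8.5, (500, 255)), (array([ 0.4679, -0.2445]), 8.5, (477, 240)), (array([ 0.4799, -0.3271]), 17.2, (511, 235))]
[(array([ 0.4327, -0.2978]), 8.2, (500, 255)), (array([ 0.4685, -0.246 ]), 8.3, (477, 240)), (array([ 0.4799, -0.3271]), 17.2, (511, 235))]
```

Scaled: -0.045 m is -0.9, -0.007 m is -0.14.

```bash
python3 drive.py '[[-0.9, -0.14, 0, 0, 0, 0, 0.045], [-0.9, -0.14, 0, 0, 0, 0, 0.045], [-0.9, -0.14, 0, 0, 0, 0, 0.045], [-0.9, -0.14, 0, 0, 0, 0, 0.045], [-0.9, -0.14, 0, 0, 0, 0, 0.045], [-0.9, -0.14, 0, 0, 0, 0, 0.045], [-0.9, -0.14, 0, 0, 0, 0, 0.045], [-0.9, -0.14, 0, 0, 0, 0, 0.045]]'
```

```text
time_s: 8.15
tcp_pos: [0.5115, 0.0204, 0.2059]
tool_rot: [0.001, 0.707, 0.707, 0.002]
ft_force: [1.3, 0.1, 0.6]
finger_gap: 0.0447
gripper_force: 0.0
```

```bash
python3 drive.py '[[-0.88, -0.14, 0, 0, 0, 0, 0.045], [-0.88, -0.14, 0, 0, 0, 0, 0.045], [-0.88, -0.14, 0, 0, 0, 0, 0.045], [-0.88, -0.14, 0, 0, 0, 0, 0.045], [-0.88, -0.14, 0, 0, 0, 0, 0.045], [-0.8, -0.14, 0, 0, 0, 0, 0.045], [0, 0, 0, 0, 0, 0, 0.045], [0, 0, 0, 0, 0, 0, 0.045]]'
```

```text
time_s: 8.95
tcp_pos: [0.4693, -0.2392, 0.2053]
tool_rot: [0.001, 0.708, 0.706, 0.001]
ft_force: [-0.4, 0.4, -1.0]
finger_gap: 0.0451
gripper_force: 0.0
```

Scaled: 0.045 m is 0.9, 0.025 m is 0.5.

```bash
python3 drive.py '[[-0.08, -0.04, 0.9, 0, 0, 0, 0.045], [0, 0, 0.9, 0, 0, 0, 0.045], [0, 0, 0.9, 0, 0, 0, 0.045], [0, 0, 0.5, 0, 0, 0, 0.045], [0, 0, 0.26, 0, 0, 0, 0.045], [0, 0, 0, 0, 0, 0, 0.01], [0, 0, 0, 0, 0, 0, 0.01], [0, 0, 0, 0, 0, 0, 0.01]]' 25
python3 drive.py '[[0, 0, 0, 0, 0, 0, 0.01], [0, 0, -0.6, 0, 0, 0, 0.01], [0, 0, -0.9, 0, 0, 0, 0.01], [0, 0, -0.9, 0, 0, 0, 0.01], [0, 0, -0.9, 0, 0, 0, 0.01], [0, 0, 0, 0, 0, 0, 0.01]]' 25
```

```text
time_s: 9.75
tcp_pos: [0.4687, -0.2424, 0.0329]
tool_rot: [0.002, 0.707, 0.707, 0.001]
ft_force: [0.2, 0.6, 0.8]
finger_gap: 0.0255
gripper_force: 0.0
time_s: 10.35
tcp_pos: [0.4712, -0.2443, 0.2034]
tool_rot: [0.006, 0.707, 0.707, 0.003]
ft_force: [1.3, -0.1, -1.2]
finger_gap: 0.0175
gripper_force: 25.0
```

Scaled: 0.044 m is 0.88, 0.007 m is 0.14.

```bash
python3 drive.py '[[0.88, 0.14, 0, 0, 0, 0, 0.01], [0.88, 0.14, 0, 0, 0, 0, 0.01], [0.88, 0.14, 0, 0, 0, 0, 0.01], [0.88, 0.14, 0, 0, 0, 0, 0.01], [0.88, 0.14, 0, 0, 0, 0, 0.01], [0.88, 0.14, 0, 0, 0, 0, 0.01], [0.88, 0.14, 0, 0, 0, 0, 0.01], [0.88, 0.14, 0, 0, 0, 0, 0.01]]'
python3 drive.py '[[0.88, 0.14, 0, 0, 0, 0, 0.01], [0.88, 0.14, 0, 0, 0, 0, 0.01], [0.88, 0.14, 0, 0, 0, 0, 0.01], [0.88, 0.14, 0, 0, 0, 0, 0.01], [0.8, 0.2, 0, 0, 0, 0, 0.01], [0, 0, 0, 0, 0, 0, 0.01], [0, 0, 0, 0, 0, 0, 0.01]]'
```

```text
time_s: 11.15
tcp_pos: [0.5227, 0.1117, 0.1962]
tool_rot: [0.0, 0.707, 0.707, 0.0]
ft_force: [1.3, 1.1, -2.1]
finger_gap: 0.0175
gripper_force: 25.0
time_s: 11.85
tcp_pos: [0.5601, 0.327, 0.1953]
tool_rot: [-0.0, 0.706, 0.708, -0.001]
ft_force: [-0.2, -0.7, -2.3]
finger_gap: 0.0172
gripper_force: 25.0
```

Scaled: 0.04 m is 0.8, 0.035 m is 0.7.

```bash
python3 drive.py '[[-0.08, 0.12, 0.8, 0, 0, 0, 0.01], [0, 0, 0.8, 0, 0, 0, 0.01], [0, 0, 0.7, 0, 0, 0, 0.01], [0, 0, 0.36, 0, 0, 0, 0.01], [0, 0, 0.2, 0, 0, 0, 0.01], [0, 0, 0, 0, 0, 0, 0.01]]'
python3 drive.py '[[0, 0, 0, 0, 0, 0, 0.035], [0, 0, 0, 0, 0, 0, 0.035], [0, 0, -0.4, 0, 0, 0, 0.035], [0, 0, -0.8, 0, 0, 0, 0.035], [0, 0, -0.9, 0, 0, 0, 0.035], [0, 0, -0.9, 0, 0, 0, 0.035]]'
python3 - <<'E'
from h import *
im=shot('top','t3.png')
print(weights(im,220,295,442,520,.024))
E
```

```text
time_s: 12.45
tcp_pos: [0.5674, 0.3223, 0.0537]
tool_rot: [-0.0, 0.707, 0.707, 0.001]
ft_force: [-0.5, 2.5, 0.8]
finger_gap: 0.0176
gripper_force: 25.0
time_s: 13.05
tcp_pos: [0.5668, 0.3201, 0.2044]
tool_rot: [0.0, 0.708, 0.707, -0.001]
ft_force: [0.7, 0.6, -0.5]
finger_gap: 0.0352
gripper_force: 0.0
[(array([ 0.4328, -0.2971]), 8.2, (500, 255)), (array([ 0.4799, -0.3271]), 17.2, (511, 235))]
```

```bash
python3 drive.py '[[-0.88, -0.19, 0, 0, 0, 0, 0.045], [-0.88, -0.19, 0, 0, 0, 0, 0.045], [-0.88, -0.19, 0, 0, 0, 0, 0.045], [-0.88, -0.19, 0, 0, 0, 0, 0.045], [-0.88, -0.19, 0, 0, 0, 0, 0.045], [-0.88, -0.19, 0, 0, 0, 0, 0.045], [-0.88, -0.19, 0, 0, 0, 0, 0.045], [-0.88, -0.19, 0, 0, 0, 0, 0.045]]'
python3 drive.py '[[-0.88, -0.19, 0, 0, 0, 0, 0.045], [-0.88, -0.19, 0, 0, 0, 0, 0.045], [-0.88, -0.19, 0, 0, 0, 0, 0.045], [-0.88, -0.19, 0, 0, 0, 0, 0.045], [-0.88, -0.19, 0, 0, 0, 0, 0.045], [-0.8, -0.2, 0, 0, 0, 0, 0.045], [0, 0, 0, 0, 0, 0, 0.045], [0, 0, 0, 0, 0, 0, 0.045]]'
```

```text
time_s: 13.9
tcp_pos: [0.4898, -0.0328, 0.2032]
tool_rot: [0.0, 0.708, 0.707, 0.0]
ft_force: [0.9, -0.7, 0.6]
finger_gap: 0.0447
gripper_force: 0.0
time_s: 14.7
tcp_pos: [0.432, -0.2914, 0.2029]
tool_rot: [-0.0, 0.709, 0.706, -0.0]
ft_force: [-0.2, 0.9, 0.5]
finger_gap: 0.0449
gripper_force: 0.0
```

```bash
python3 drive.py '[[-0.1, 0, 0.9, 0, 0, 0, 0.045], [0, 0, 0.9, 0, 0, 0, 0.045], [0, 0, 0.9, 0, 0, 0, 0.045], [0, 0, 0.5, 0, 0, 0, 0.045], [0, 0, 0.22, 0, 0, 0, 0.045], [0, 0, 0, 0, 0, 0, 0.01], [0, 0, 0, 0, 0, 0, 0.01], [0, 0, 0, 0, 0, 0, 0.01]]' 25
python3 drive.py '[[0, 0, 0, 0, 0, 0, 0.01], [0, 0, -0.6, 0, 0, 0, 0.01], [0, 0, -0.9, 0, 0, 0, 0.01], [0, 0, -0.9, 0, 0, 0, 0.01], [0, 0, -0.9, 0, 0, 0, 0.01], [0, 0, 0, 0, 0, 0, 0.01]]' 25
python3 drive.py '[[0.88, 0.12, 0, 0, 0, 0, 0.01], [0.88, 0.12, 0, 0, 0, 0, 0.01], [0.88, 0.12, 0, 0, 0, 0, 0.01], [0.88, 0.12, 0, 0, 0, 0, 0.01], [0.88, 0.12, 0, 0, 0, 0, 0.01], [0.88, 0.12, 0, 0, 0, 0, 0.01], [0.88, 0.12, 0, 0, 0, 0, 0.01], [0.88, 0.12, 0, 0, 0, 0, 0.01]]'
python3 drive.py '[[0.88, 0.12, 0, 0, 0, 0, 0.01], [0.88, 0.12, 0, 0, 0, 0, 0.01], [0.88, 0.12, 0, 0, 0, 0, 0.01], [0.88, 0.12, 0, 0, 0, 0, 0.01], [0.88, 0.06, 0, 0, 0, 0, 0.01], [0.88, 0, 0, 0, 0, 0, 0.01], [0, 0, 0, 0, 0, 0, 0.01], [0, 0, 0, 0, 0, 0, 0.01]]'
```

```text
time_s: 15.5
tcp_pos: [0.4349, -0.2955, 0.0338]
tool_rot: [0.001, 0.707, 0.707, 0.001]
ft_force: [0.5, -0.7, -0.0]
finger_gap: 0.0255
gripper_force: 0.0
time_s: 16.1
tcp_pos: [0.4373, -0.2978, 0.2043]
tool_rot: [0.006, 0.707, 0.707, 0.002]
ft_force: [1.0, -0.9, -2.1]
finger_gap: 0.0172
gripper_force: 25.0
time_s: 16.9
tcp_pos: [0.481, 0.0587, 0.197]
tool_rot: [-0.0, 0.707, 0.707, 0.0]
ft_force: [1.6, 0.4, -1.5]
finger_gap: 0.017
gripper_force: 25.0
time_s: 17.7
tcp_pos: [0.5073, 0.3222, 0.1962]
tool_rot: [-0.0, 0.706, 0.708, -0.001]
ft_force: [0.4, -0.9, -1.0]
finger_gap: 0.0175
gripper_force: 25.0
```

Scaled: 0.04 m is 0.8, 0.035 m is 0.7.

```bash
python3 drive.py '[[0.02, 0.06, 0.8, 0, 0, 0, 0.01], [0, 0, 0.8, 0, 0, 0, 0.01], [0, 0, 0.7, 0, 0, 0, 0.01], [0, 0, 0.36, 0, 0, 0, 0.01], [0, 0, 0.2, 0, 0, 0, 0.01], [0, 0, 0, 0, 0, 0, 0.01]]'
python3 drive.py '[[0, 0, 0, 0, 0, 0, 0.035], [0, 0, 0, 0, 0, 0, 0.035], [0, 0, -0.4, 0, 0, 0, 0.035], [0, 0, -0.8, 0, 0, 0, 0.035], [0, 0, -0.9, 0, 0, 0, 0.035], [0, 0, -0.9, 0, 0, 0, 0.035]]'
python3 drive.py '[[-0.9, -0.1, 0, 0, 0, 0, 0.035], [-0.9, -0.1, 0, 0, 0, 0, 0.035], [-0.9, -0.1, 0, 0, 0, -0.6, 0.035], [-0.9, 0, 0, 0, 0, -0.6, 0.035], [0, 0, 0, 0, 0, -0.6, 0.035], [0, 0, 0, 0, 0, -0.6, 0.035], [0, 0, 0, 0, 0, -0.6, 0.035], [0, 0, 0, 0, 0, -0.6, 0.035]]'
python3 - <<'E'
from h import *
shot('top','t4.png');shot('scene','s4.png')
t=cv2.imread('pics/t4.png');s=cv2.imread('pics/s4.png')
a=cv2.resize(t[165:275,175:275],(400,440),interpolation=cv2.INTER_CUBIC)
b=cv2.resize(s[240:350,180:280],(400,440),interpolation=cv2.INTER_CUBIC)
cv2.imwrite('pics/e.png',np.hstack([a,b]))
E
```

```text
time_s: 18.3
tcp_pos: [0.5122, 0.3226, 0.0544]
tool_rot: [-0.0, 0.707, 0.707, 0.001]
ft_force: [-0.5, 2.7, 2.6]
finger_gap: 0.0175
gripper_force: 25.0
time_s: 18.9
tcp_pos: [0.5113, 0.3201, 0.2053]
tool_rot: [0.0, 0.708, 0.707, -0.001]
ft_force: [1.1, 1.1, -0.1]
finger_gap: 0.0348
gripper_force: 0.0
time_s: 19.7
tcp_pos: [0.5026, 0.1433, 0.2041]
tool_rot: [-0.0, 0.331, 0.944, -0.0]
ft_force: [0.6, -0.3, 0.6]
finger_gap: 0.0347
gripper_force: 0.0
```

View pics/e.png

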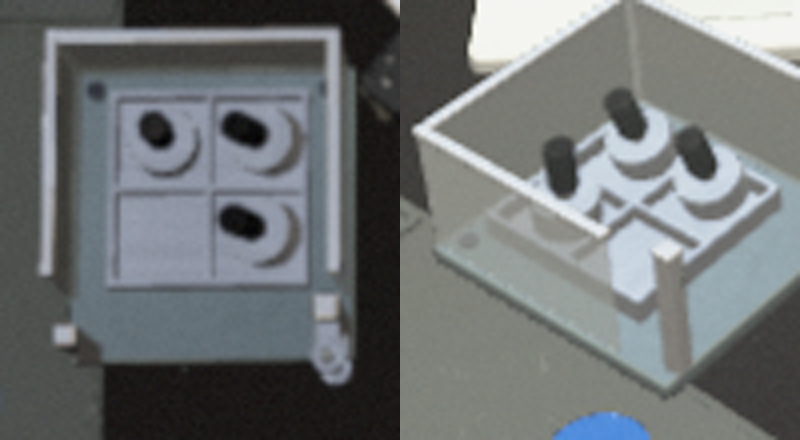

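```bash
python3 drive.py '[[0, 0, 0, 0, 0, -0.54, 0.04], [0, 0, 0, 0, 0, -0.54, 0.04], [0, 0, 0, 0, 0, -0.54, 0.04], [0, 0, 0, 0, 0, -0.54, 0.04], [0, 0, 0, 0, 0, -0.536, 0.04], [0, 0, 0, 0, 0, 0, 0.04]]' 10
python3 - <<'E'
from h import *
np.set_printoptions(precision=4,suppress=True)
t=cv2.imread('pics/t4.png')[165:275,175:275]
g=cv2.cvtColor(t,cv2.COLOR_BGR2GRAY)
m=(g<70).astype(np.uint8)
for c in cv2.findContours(m,cv2.RETR_EXTERNAL,cv2.CHAIN_APPROX_NONE)[0]:
    x,y,w,h=cv2.boundingRect(c)
    if 20<cv2.contourArea(c)<150 and 20<y<70 and 20<x<80:
        q=c[:,0]; M=cv2.moments(c); u,v=M['m10']/M['m00'],M['m01']/M['m00']
        print(x,y,w,h,'mid',onz('top',u+175,v+165,.063)[:2],'left top', onz('top',x+3+175,v+165,.075)[:2], 'right low',onz('top',x+w-4+175,v+165,.05)[:2])
E
```

```text
time_s: 20.4
tcp_pos: [0.5027, 0.1441, 0.204]
tool_rot: [-0.0, 0.004, 1.0, -0.0]
ft_force: [-0.4, -0.1, 0.2]
finger_gap: 0.0398
gripper_force: 0.0
55 51 11 9 mid [0.5122 0.3278] left top [0.5099 0.3308] right low [0.5148 0.3248]
56 28 11 9 mid [0.5674 0.3268] left top [0.5646 0.3293] right low [0.5704 0.3232]
35 28 8 9 mid [0.5673 0.3783] left top [0.5645 0.3777] right low [0.5703 0.3795]
```

Scaled: 0.046 m is 0.92, -0.003 m is -0.06.

```bash
python3 drive.py '[[-0.04, 0.92, 0, 0, 0, 0, 0.04], [-0.04, 0.92, 0, 0, 0, 0, 0.04], [-0.04, 0.92, 0, 0, 0, 0, 0.04], [-0.06, 0.92, 0, 0, 0, 0, 0.04], [0, 0, 0, 0, 0, 0, 0.04], [0, 0, 0, 0, 0, 0, 0.04]]'
python3 drive.py '[[0, 0, 0.9, 0, 0, 0, 0.04], [0, 0, 0.9, 0, 0, 0, 0.04], [0, 0, 0.7, 0, 0, 0, 0.04], [0, 0, 0.3, 0, 0, 0, 0.04], [0, 0, 0.1, 0, 0, 0, 0.04], [0, 0, 0, 0, 0, 0, 0.04]]'
```

```text
time_s: 21.0
tcp_pos: [0.5122, 0.3298, 0.2036]
tool_rot: [-0.0, 0.004, 1.0, -0.0]
ft_force: [-0.1, -0.4, -0.2]
finger_gap: 0.04
gripper_force: 0.0
time_s: 21.6
tcp_pos: [0.5136, 0.3283, 0.0597]
tool_rot: [0.0, 0.004, 1.0, -0.0]
ft_force: [0.4, -1.0, 1.2]
finger_gap: 0.0401
gripper_force: 0.0
```

```bash
python3 drive.py '[[0, 0, 0.04, 0, 0, 0, 0.01], [0, 0, 0, 0, 0, 0, 0.01], [0, 0, 0, 0, 0, 0, 0.01], [0, 0, 0, 0, 0, 0, 0.01], [0, 0, 0, 0, 0, 0, 0.01], [0, 0, 0, 0, 0, 0, 0.01]]' 15
python3 drive.py '[[0, 0, -0.2, 0, 0, 0, 0.01], [0, 0, -0.3, 0, 0, 0, 0.01], [0, 0, 0, 0, 0, 0, 0.01]]' 25
python3 - <<'E'
from h import *
shot('scene','s5.png')
s=cv2.imread('pics/s5.png')
cv2.imwrite('pics/f.png',cv2.resize(s[210:360,160:310],(600,600),interpolation=cv2.INTER_CUBIC))
E
```

```text
time_s: 22.2
tcp_pos: [0.5141, 0.3287, 0.058]
tool_rot: [0.001, 0.003, 1.0, 0.0]
ft_force: [1.5, -2.5, 6.4]
finger_gap: 0.0173
gripper_force: 15.0
time_s: 22.5
tcp_pos: [0.5139, 0.3307, 0.0846]
tool_rot: [0.001, 0.002, 1.0, 0.001]
ft_force: [0.4, 1.4, -1.1]
finger_gap: 0.0172
gripper_force: 25.0
```

View pics/f.png

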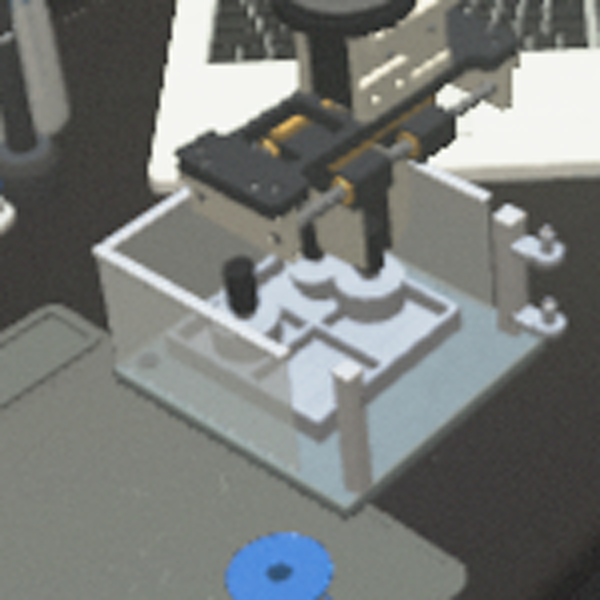

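Scaled: 0.004 m is 0.08, 0.008 m is 0.16.

```bash
python3 drive.py '[[0.06, -0.1, 0, 0, 0, 0, 0.01], [0, -0.02, 0.1, 0, 0, 0, 0.01], [0, 0, 0.16, 0, 0, 0, 0.01], [0, 0, 0.12, 0, 0, 0, 0.01], [0, 0, 0.08, 0, 0, 0, 0.01], [0, 0, 0, 0, 0, 0, 0.01]]'
```

```text
time_s: 23.15
tcp_pos: [0.5096, 0.3229, 0.0584]
tool_rot: [-0.0, 0.003, 1.0, -0.0]
ft_force: [0.5, -0.0, -2.3]
finger_gap: 0.0173
gripper_force: 25.0
```

```bash
python3 drive.py '[[0, 0, 0.06, 0, 0, 0, 0.01], [0, 0, 0.04, 0, 0, 0, 0.01], [0, 0, 0, 0, 0, 0, 0.01]]'
```

```text
time_s: 23.45
tcp_pos: [0.511, 0.3233, 0.0573]
tool_rot: [0.001, 0.003, 1.0, 0.0]
ft_force: [-5.2, -4.3, 21.4]
finger_gap: 0.0171
gripper_force: 25.0
```

Scaled: -0.03 m is -0.6, -0.026 m is -0.52.

```bash
python3 drive.py '[[0, 0, -0.08, 0, 0, 0, 0.034], [0, 0, 0, 0, 0, 0, 0.034], [0, 0, -0.3, 0, 0, 0, 0.034], [0, 0, -0.6, 0, 0, 0, 0.034], [-0.6, 0.02, 0, 0, 0, 0, 0.034], [-0.52, 0.02, 0, 0, 0, 0, 0.034], [0, 0, 0, 0, 0, 0, 0.034]]' 15
```

```text
time_s: 24.15
tcp_pos: [0.5702, 0.3236, 0.1043]
tool_rot: [0.002, 0.004, 1.0, 0.0]
ft_force: [-0.4, -0.4, 0.3]
finger_gap: 0.0338
gripper_force: 0.0
```

```bash
python3 drive.py '[[0.05, 0.06, 0.3, 0, 0, 0, 0.034], [0, 0, 0.4, 0, 0, 0, 0.034], [0, 0, 0.2, 0, 0, 0, 0.034], [0, 0, 0, 0, 0, 0, 0.034], [0, 0, 0, 0, 0, 0, 0.01], [0, 0, 0, 0, 0, 0, 0.01], [0, 0, 0, 0, 0, 0, 0.01], [0, 0, 0, 0, 0, 0, 0.01]]'
python3 drive.py '[[0, 0, -0.2, 0, 0, 0, 0.01], [0, 0, -0.3, 0, 0, 0, 0.01], [0, 0, 0, 0, 0, 0, 0.01]]' 25
```

```text
time_s: 24.95
tcp_pos: [0.564, 0.3278, 0.059]
tool_rot: [0.001, 0.003, 1.0, 0.0]
ft_force: [0.0, -1.5, 2.3]
finger_gap: 0.0176
gripper_force: 15.0
time_s: 25.25
tcp_pos: [0.5652, 0.329, 0.0864]
tool_rot: [0.002, 0.003, 1.0, 0.001]
ft_force: [0.9, 0.5, -1.2]
finger_gap: 0.017
gripper_force: 25.0
```

Careful with the scale: shifts go in shares of 50 mm and turns go in units of 0.25 rad. That gives: 0.008 m is 0.16, -0.005 m is -0.1.

```bash
python3 drive.py '[[-0.02, -0.1, 0, 0, 0, 0, 0.01], [0, -0.02, 0.1, 0, 0, 0, 0.01], [0, 0, 0.16, 0, 0, 0, 0.01], [0, 0, 0.16, 0, 0, 0, 0.01], [0, 0, 0.08, 0, 0, 0, 0.01], [0, 0, 0, 0, 0, 0, 0.01]]'
python3 drive.py '[[0, 0, 0.03, 0, 0, 0, 0.01], [0, 0, 0, 0, 0, 0, 0.01], [0, 0, 0, 0, 0, 0, 0.034], [0, 0, 0, 0, 0, 0, 0.034], [0, 0, -0.4, 0, 0, 0, 0.034], [0, 0, -0.9, 0, 0, 0, 0.034], [0, 0, -0.9, 0, 0, 0, 0.034]]'
python3 drive.py '[[0, -0.9, 0, 0, 0, 0, 0.034], [0, -0.9, 0, 0, 0, 0, 0.034], [0, -0.9, 0, 0, 0, 0, 0.034], [0, -0.9, 0, 0, 0, 0, 0.034], [0, 0, 0, 0, 0, 0, 0.034]]'
python3 - <<'E'
from h import *
shot('top','t6.png');shot('scene','s6.png')
t=cv2.imread('pics/t6.png');s=cv2.imread('pics/s6.png')
a=cv2.resize(t[165:275,175:275],(400,440),interpolation=cv2.INTER_CUBIC)
b=cv2.resize(s[240:350,180:280],(400,440),interpolation=cv2.INTER_CUBIC)
cv2.imwrite('pics/g.png',np.hstack([a,b]))
E
```

```text
time_s: 25.85
tcp_pos: [0.564, 0.3217, 0.0587]
tool_rot: [-0.0, 0.002, 1.0, -0.0]
ft_force: [-3.6, -2.5, 9.6]
finger_gap: 0.0174
gripper_force: 25.0
time_s: 26.55
tcp_pos: [0.5632, 0.3211, 0.1657]
tool_rot: [-0.002, 0.002, 1.0, -0.001]
ft_force: [0.9, -0.3, -0.5]
finger_gap: 0.0338
gripper_force: 0.0
time_s: 27.05
tcp_pos: [0.5638, 0.1322, 0.1656]
tool_rot: [-0.001, 0.008, 1.0, -0.003]
ft_force: [0.5, -0.5, -0.6]
finger_gap: 0.0342
gripper_force: 0.0
```

View pics/g.png

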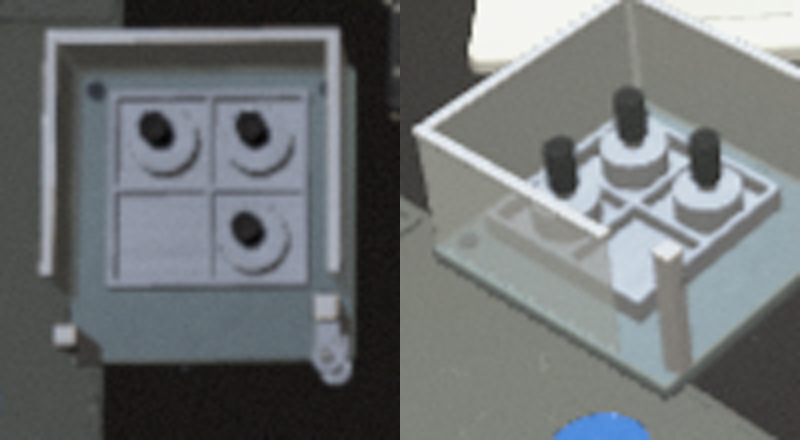

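```bash
python3 - <<'E'
from h import *
np.set_printoptions(precision=4,suppress=True)
for f in('top0','t2','t6'):
    t=cv2.imread(f'pics/{f}.png');r0,r1,c0,c1=212,285,410,432
    g=cv2.cvtColor(t,cv2.COLOR_BGR2GRAY)[r0:r1,c0:c1]
    m=(g>120).astype(np.uint8)
    v,u=np.nonzero(m); ok=(v>14)&(v<68)
    rows=np.arange(18,66); cu=np.array([u[v==r].mean() if (v==r).any() else np.nan for r in rows]);k=~np.isnan(cu)
    p=np.polyfit(rows[k],cu[k],1)
    A=onz('top',np.polyval(p,18)+c0,18+r0,.116);B=onz('top',np.polyval(p,65)+c0,65+r0,.116);d=B-A
    wid=np.median([(v==r).sum() for r in rows]);print(f,A[:2],B[:2],'hd',np.degrees(np.arctan2(d[1],d[0])),'w',wid,'vmin,max',v.min()+r0,v.max()+r0,onz('top',424,v.max()+r0+.5,.116)[:2])
    at=lambda x:A[1]+(x-A[0])*d[1]/d[0]; print('y at .433',at(.433))
s=robot.get_state();R=q2R(s['tool_rot']);print(R,s['tcp_pos'])
E
```

```text
top0 [ 0.4779 -0.103 ] [ 0.3724 -0.0961] hd 176.28032860303097 w 5.0 vmin,max 215 279 [ 0.3668 -0.0982]
y at .433 -0.10003583985574646
t2 [ 0.4779 -0.1039] [ 0.3724 -0.0966] hd 176.01783245471321 w 4.0 vmin,max 215 279 [ 0.3668 -0.0982]
y at .433 -0.10080958537885845
t6 [ 0.478  -0.0969] [ 0.3724 -0.0853] hd 173.72281226125529 w 10.0 vmin,max 215 284 [ 0.3557 -0.0978]
y at .433 -0.09191544193644385
[[-1.      0.0085 -0.0006]
 [ 0.0085  1.     -0.0002]
 [ 0.0006 -0.0002 -1.    ]] [0.5635 0.1401 0.1661]
```

Scaled: -0.04 m is -0.8, -0.034 m is -0.68, 0.058 rad is 0.232.

```bash
python3 drive.py '[[0.44, -0.8, 0, 0, 0, 0, 0.05], [0.44, -0.8, 0, 0, 0, 0, 0.05], [0.44, -0.8, 0, 0, 0, 0, 0.05], [0.44, -0.8, 0, 0, 0, 0, 0.05], [0.44, -0.8, 0, 0, 0, 0, 0.05], [0.4, -0.68, 0, 0, 0, 0.232, 0.05], [0, 0, 0, 0, 0, 0, 0.05], [0, 0, 0, 0, 0, 0, 0.05]]'
python3 -c "
from h import *
s=robot.get_state();R=q2R(s['tool_rot']);print(R.round(4),s['tcp_pos'],R.T@(np.array([.433,-.1004,.083])-s['tcp_pos']))"
```

```text
time_s: 27.95
tcp_pos: [0.4327, -0.0907, 0.1666]
tool_rot: [0.0, 0.031, 1.0, 0.0]
ft_force: [1.0, 0.1, -0.2]
finger_gap: 0.0498
gripper_force: 0.0
[[-9.981e-01  6.230e-02  5.000e-04]
 [ 6.230e-02  9.981e-01  6.000e-04]
 [-5.000e-04  6.000e-04 -1.000e+00]] [ 0.43272317 -0.09073915  0.16660688] [-0.00083647 -0.00967502  0.08360152]
```

Scaled: 0.03 m is 0.6, 0.02 m is 0.4.

```bash
python3 drive.py '[[0, -0.18, 0, 0, 0, 0, 0.05], [0, 0, 0.6, 0, 0, 0, 0.05], [0, 0, 0.6, 0, 0, 0, 0.05], [0, 0, 0.4, 0, 0, 0, 0.05], [0, 0, 0.06, 0, 0, 0, 0.05], [0, 0, 0, 0, 0, 0, 0.05], [0, 0, 0, 0, 0, 0, 0.05]]' 15
python3 drive.py '[[0, 0, 0, 0, 0, 0, 0], [0, 0, 0, 0, 0, 0, 0], [0, 0, 0, 0, 0, 0, 0], [0, 0, 0, 0, 0, 0, 0], [0, 0, 0, 0, 0, 0, 0], [0, 0, 0, 0, 0, 0, 0]]' 15
```

```text
time_s: 28.65
tcp_pos: [0.4329, -0.1003, 0.0844]
tool_rot: [0.001, 0.031, 1.0, -0.0]
ft_force: [-0.0, -1.3, 1.0]
finger_gap: 0.0499
gripper_force: 0.0
time_s: 29.25
tcp_pos: [0.4317, -0.1009, 0.0837]
tool_rot: [0.0, 0.032, 0.999, -0.0]
ft_force: [-0.4, -1.3, -0.3]
finger_gap: 0.0101
gripper_force: 15.0
```

```bash
python3 drive.py '[[0, 0, 0, 0, 0, 0, 0], [0, 0, -0.2, 0, 0, 0, 0], [0, 0, -0.4, 0, 0, 0, 0], [0, 0, -0.4, 0, 0, 0, 0], [0, 0, -0.4, 0, 0, 0, 0], [0, 0, -0.6, 0, 0, 0, 0], [0, 0, -0.6, 0, 0, 0, 0], [0, 0, 0, 0, 0, 0, 0]]' 45
```

```text
time_s: 30.05
tcp_pos: [0.4342, -0.1009, 0.2176]
tool_rot: [0.004, 0.031, 1.0, -0.0]
ft_force: [0.8, -0.4, -2.6]
finger_gap: 0.0097
gripper_force: 45.0
```

Scaled: 0.144 rad is 0.576.

```bash
python3 drive.py '[[0, 0, 0, 0, 0, 0.576, 0], [0, 0, 0, 0, 0, 0.576, 0], [0, 0, 0, 0, 0, 0.576, 0], [0, 0, 0, 0, 0, 0.576, 0], [0, 0, 0, 0, 0, 0.576, 0], [0, 0, 0, 0, 0, 0.576, 0], [0, 0, 0, 0, 0, 0.576, 0], [0, 0, 0, 0, 0, 0.568, 0]]'
cat > go.py <<'E'
import sys
from h import *
np.set_printoptions(precision=4,suppress=True)
s=robot.get_state();R=q2R(s['tool_rot']);p=s['tcp_pos']
print(p,'yhead',np.degrees(np.arctan2(R[1,1],R[0,1])),'tilt',R[:2,2],'f',s['ft_force'],'tau',s['torque'])
if len(sys.argv)>3: print('move',R.T@(np.array([float(a) for a in sys.argv[1:4]])-p))
E
python3 go.py .343 .348 .2
```

```text
time_s: 30.85
tcp_pos: [0.4305, -0.1002, 0.2125]
tool_rot: [-0.001, 0.572, 0.82, -0.0]
ft_force: [-0.3, -0.2, -2.9]
finger_gap: 0.0099
gripper_force: 45.0
[ 0.4305 -0.1002  0.2125] yhead 20.173527450522453 tilt [-0.0024  0.0006] f [-0.3498 -0.2357 -2.9022] tau [-0.0388  0.0654  0.0241]
move [0.4509 0.0725 0.013 ]
```

```bash
python3 drive.py '[[0.8, 0.24, 0, 0, 0, 0, 0], [0.8, 0.24, 0, 0, 0, 0, 0], [0.8, 0.24, 0, 0, 0, 0, 0], [0.8, 0.24, 0, 0, 0, 0, 0], [0.8, 0.24, 0, 0, 0, 0, 0], [0.8, 0.24, 0, 0, 0, 0, 0], [0.8, 0.16, 0, 0, 0, 0, 0], [0.8, 0.08, 0, 0, 0, 0, 0]]'
python3 drive.py '[[0.8, 0, 0, 0, 0, 0, 0], [0.8, 0, 0, 0, 0, 0, 0], [0.6, -0.1, 0.2, 0, 0, 0, 0], [0.4, -0.2, 0.2, 0, 0, 0, 0], [0, 0, 0.2, 0, 0, 0, 0], [0, 0, 0, 0, 0, 0, 0], [0, 0, 0, 0, 0, 0, 0]]'
python3 go.py .343 .348 .18
python3 - <<'E'
from h import *
shot('top','t7.png');shot('scene','s7.png')
t=cv2.imread('pics/t7.png');s=cv2.imread('pics/s7.png')
a=cv2.resize(t[190:310,180:280],(400,480),interpolation=cv2.INTER_CUBIC)
b=cv2.resize(s[220:340,230:330],(400,480),interpolation=cv2.INTER_CUBIC)
cv2.imwrite('pics/i.png',np.hstack([a,b]))
E
```

```text
time_s: 31.65
tcp_pos: [0.3972, 0.23, 0.2128]
tool_rot: [-0.0, 0.57, 0.822, -0.0]
ft_force: [1.0, -0.9, -2.7]
finger_gap: 0.0094
gripper_force: 45.0
time_s: 32.35
tcp_pos: [0.3389, 0.3437, 0.183]
tool_rot: [0.0, 0.571, 0.821, -0.001]
ft_force: [0.5, -0.2, -3.0]
finger_gap: 0.0098
gripper_force: 45.0
[0.3389 0.3437 0.183 ] yhead 20.426026867050247 tilt [-0.001  -0.0015] f [ 0.5342 -0.1669 -2.9696] tau [-0.0877  0.0181 -0.029 ]
move [0.0026 0.0053 0.003 ]
```

View pics/i.png

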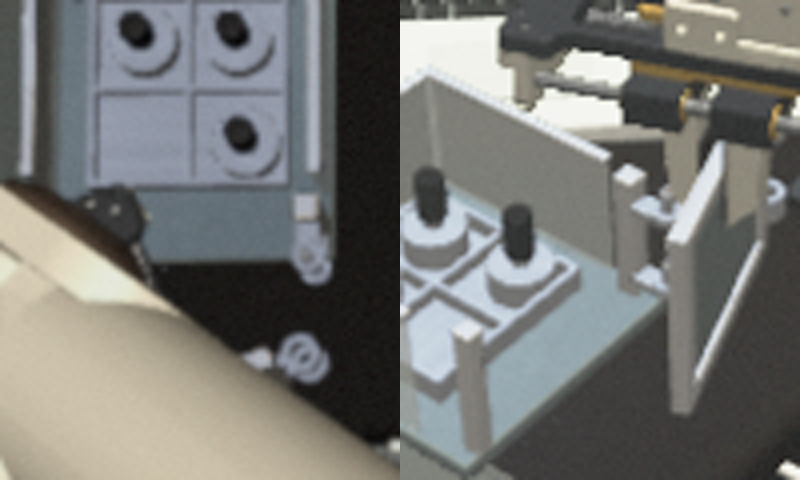

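```bash
python3 - <<'E'
from h import *
t=cv2.imread('pics/t7.png')
a=cv2.resize(t[235:290,240:270],None,fx=10,fy=10,interpolation=cv2.INTER_CUBIC)
t=cv2.imread('pics/t6.png')
b=cv2.resize(t[235:290,240:270],None,fx=10,fy=10,interpolation=cv2.INTER_CUBIC)
cv2.imwrite('pics/j.png',np.hstack([a,b]))
np.set_printoptions(precision=4,suppress=True)
print(proj('top',[.3664,.2697,.183]),proj('top',[.3664,.2697,.131]),proj('top',[.4295,.2738,.106]),proj('top',[.4295,.2738,.054]))
E
```

```text
[254.3242 277.6093] [256.6894 279.9889] [256.1866 252.888 ] [258.3454 256.007 ]
```

View pics/j.png

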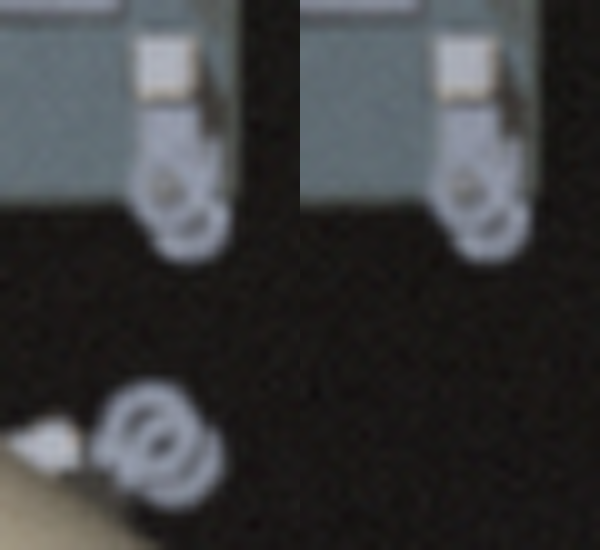

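```bash
python3 - <<'E'
from h import *
np.set_printoptions(precision=4,suppress=True)
g=np.mean([cv2.cvtColor(cv2.imread(f'pics/{f}.png'),cv2.COLOR_BGR2GRAY).astype(float) for f in('t7',)],0)
def edge(prof,lo,hi):  # first half crossing
    th=(lo+hi)/2; i=np.argmax(prof>th); return i-1+(th-prof[i-1])/(prof[i]-prof[i-1])
Z=8
G=cv2.resize(g[235:290,240:270],None,fx=Z,fy=Z,interpolation=cv2.INTER_CUBIC)
px=lambda c,o:(c+.5)/Z-.5+o
dark=np.median(g[262:270,245:265]);hi=np.percentile(g[272:286,252:262],85);print('lev',dark,hi)
m=(G>(dark+hi)/2).astype(np.uint8)
def ext(r0,r1,c0,c1):
    q=m[int((r0-235)*Z):int((r1-235)*Z),int((c0-240)*Z):int((c1-240)*Z)];v,u=np.nonzero(q)
    return dict(l=px(u.min()-.5,c0),r=px(u.max()+.5,c0),t=px(v.min()-.5,r0),b=px(v.max()+.5,r0))
k=ext(271,289,248.5,265);b=ext(256.5,266,250,268);ub=ext(250,256,250,262)
print('knuck',k,'lowbr',b,'upbr',ub)
def pr(p,r):
    a=proj('top',p); s=proj('top',np.array(p)+[r,0,0]); q=proj('top',np.array(p)-[0,r,0]); return a,q[0]-a[0]
def report(n,p,r): a,rp=pr(p,r);print(n,'pred c',a,'l,r,t,b',a[0]-rp,a[0]+rp,a[1]-rp,a[1]+rp)
report('kn up',[.3664,.2697,.183],.010);report('kn low',[.3664,.2697,.117],.010)
report('br up',[.4295,.2738,.090],.009);report('br low',[.4295,.2738,.038],.009)
E
```

```text
lev 24.0 140.0
knuck {'l': np.float64(248.0), 'r': np.float64(261.75), 't': np.float64(272.75), 'b': np.float64(288.5)} lowbr {'l': np.float64(253.125), 'r': np.float64(262.5), 't': np.float64(256.0), 'b': np.float64(260.625)} upbr {'l': np.float64(249.5), 'r': np.float64(261.5), 't': np.float64(249.5), 'b': np.float64(255.5)}
kn up pred c [254.3242 277.6093] l,r,t,b 249.54198591227555 259.1063416509996 272.82714558978785 282.3915013285118
kn low pred c [257.2959 280.599 ] l,r,t,b 252.74148754187377 261.8502705525847 276.0446357573488 285.1534187680597
br up pred c [256.8676 253.872 ] l,r,t,b 252.87354419001673 260.8617504443669 249.87788901787437 257.8660952722246
br low pred c [258.9791 256.9225] l,r,t,b 255.1258878776781 262.83228237219237 253.0693199741956 260.77571446870985
```

```bash
python3 drive.py '[[0, 0, 0.4, 0, 0, 0, 0], [0, 0, 0.4, 0, 0, 0, 0], [0, 0, 0.28, 0, 0, 0, 0], [0, 0, 0.08, 0, 0, 0, 0], [0, 0, 0, 0, 0, 0, 0], [0, 0, 0, 0, 0, 0, 0]]'
python3 go.py .4023 .3484 .125
```

```text
time_s: 33.05
tcp_pos: [0.3395, 0.3454, 0.1265]
tool_rot: [0.0, 0.57, 0.821, 0.001]
ft_force: [1.1, -0.2, -2.4]
finger_gap: 0.0099
gripper_force: 45.0
[0.3395 0.3454 0.1265] yhead 20.457763623000066 tilt [0.0011 0.001 ] f [ 1.0926 -0.2261 -2.4076] tau [-0.0817  0.0129 -0.0165]
move [-0.0191  0.0599  0.0015]
```

Scaled: 0.012 m is 0.24, -0.004 m is -0.08.

```bash
python3 drive.py '[[-0.08, 0.24, 0, 0, 0, 0, 0], [-0.08, 0.24, 0, 0, 0, 0, 0], [-0.08, 0.24, 0, 0, 0, 0, 0], [-0.08, 0.24, 0, 0, 0, 0, 0], [-0.06, 0.2, 0.02, 0, 0, 0, 0], [0, 0.04, 0, 0, 0, 0, 0], [0, 0, 0, 0, 0, 0, 0], [0, 0, 0, 0, 0, 0, 0]]'
cat > avg.py <<'E'
import sys
from h import *
np.set_printoptions(precision=4,suppress=True)
P=[];Y=[];F=[]
for i in range(4):
    s=robot.get_state();P.append(s['tcp_pos']);R=q2R(s['tool_rot']);Y.append(np.arctan2(R[1,1],R[0,1]));F.append(s['ft_force']);im=robot.grab_frame('top')
cv2.imwrite('pics/last.png',im)
p=np.mean(P,0);y=np.mean(Y);print(p,np.std(P,0),'yh',np.degrees(y),'F',np.mean(F,0))
k=p[:2]-.079*np.array([-np.sin(y),np.cos(y)]);print('knuckle',k,'err to pin world',[.4298,.2744]-k)
e=np.r_[[.4298,.2744]-k,0];print('tool move',R.T@e)
E
python3 avg.py
```

```text
time_s: 33.85
tcp_pos: [0.4008, 0.3483, 0.1244]
tool_rot: [-0.0, 0.57, 0.822, -0.0]
ft_force: [-0.2, 0.5, -2.5]
finger_gap: 0.0097
gripper_force: 45.0
[0.4008 0.3483 0.1245] [0.0001 0.     0.0001] yh 20.541422835916503 F [-0.1202  0.4032 -2.4843]
knuckle [0.4285 0.2743] err to pin world [0.0013 0.0001]
tool move [-0.0004  0.0012 -0.    ]
```

```bash
python3 drive.py '[[-0.01, 0.026, 0, 0, 0, 0, 0], [0, 0, 0, 0, 0, 0, 0], [0, 0, 0, 0, 0, 0, 0]]'; python3 avg.py
python3 - <<'E'
from h import *
im=cv2.imread('pics/last.png')
cv2.imwrite('pics/k.png',cv2.resize(im[235:275,240:275],None,fx=12,fy=12,interpolation=cv2.INTER_CUBIC))
E
```

```text
time_s: 34.35
tcp_pos: [0.403, 0.3482, 0.1247]
tool_rot: [0.0, 0.57, 0.822, 0.0]
ft_force: [0.6, 0.1, -3.5]
finger_gap: 0.0097
gripper_force: 45.0
[0.403  0.3482 0.1246] [0. 0. 0.] yh 20.49288520781977 F [-0.0092  0.089  -2.9076]
knuckle [0.4306 0.2742] err to pin world [-0.0008  0.0002]
tool move [ 0.0005 -0.0007  0.    ]
```

View pics/k.png

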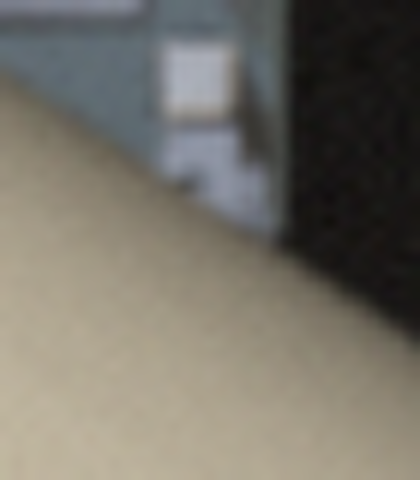

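Scaled: 0.003 m is 0.06, 0.002 m is 0.04.

```bash
python3 drive.py '[[0, -0.014, 0, 0, 0, 0, 0], [0, 0, 0.06, 0, 0, 0, 0], [0, 0, 0.04, 0, 0, 0, 0], [0, 0, 0.04, 0, 0, 0, 0], [0, 0, 0.04, 0, 0, 0, 0], [0, 0, 0, 0, 0, 0, 0]]'; python3 avg.py
```

```text
time_s: 35.15
tcp_pos: [0.4022, 0.3479, 0.1153]
tool_rot: [-0.0, 0.57, 0.822, -0.0]
ft_force: [0.1, 0.5, -2.0]
finger_gap: 0.0098
gripper_force: 45.0
[0.4023 0.348  0.1155] [0.     0.     0.0001] yh 20.497342632349525 F [-0.077   0.3293 -2.5183]
knuckle [0.4299 0.274 ] err to pin world [-0.0001  0.0004]
tool move [0.0004 0.     0.    ]
```

Scaled: 0.003 m is 0.06, 0.002 m is 0.04.

```bash
python3 drive.py '[[0, 0, 0.06, 0, 0, 0, 0], [0, 0, 0.06, 0, 0, 0, 0], [0, 0, 0.04, 0, 0, 0, 0], [0, 0, 0.04, 0, 0, 0, 0], [0, 0, 0, 0, 0, 0, 0]]'; python3 avg.py
```

```text
time_s: 35.85
tcp_pos: [0.4022, 0.348, 0.1053]
tool_rot: [-0.0, 0.57, 0.822, -0.0]
ft_force: [1.2, 0.1, -2.2]
finger_gap: 0.0095
gripper_force: 45.0
[0.4023 0.348  0.1055] [0.     0.     0.0001] yh 20.496509041568956 F [ 0.3428  0.4104 -2.9691]
knuckle [0.4299 0.274 ] err to pin world [-0.0001  0.0004]
tool move [0.0004 0.     0.    ]
```

```bash
python3 drive.py '[[0, 0, 0.02, 0, 0, 0, 0], [0, 0, 0.02, 0, 0, 0, 0], [0, 0, 0, 0, 0, 0, 0]]'; python3 drive.py '[[0, 0, 0.02, 0, 0, 0, 0], [0, 0, 0, 0, 0, 0, 0]]'
```

```text
time_s: 36.35
tcp_pos: [0.4024, 0.348, 0.1037]
tool_rot: [0.0, 0.57, 0.822, 0.0]
ft_force: [-0.1, -0.6, -1.6]
finger_gap: 0.0095
gripper_force: 45.0
time_s: 36.55
tcp_pos: [0.4025, 0.3484, 0.1033]
tool_rot: [0.0, 0.57, 0.822, 0.0]
ft_force: [-1.3, 0.0, 3.6]
finger_gap: 0.0095
gripper_force: 45.0
```

Scaled: -0.004 m is -0.08, 0.0005 m is 0.01.

```bash
python3 drive.py '[[0, 0, 0.01, 0, 0, 0, 0], [0, 0, 0, 0, 0, 0, 0.016], [0, 0, 0, 0, 0, 0, 0.016], [0, 0, -0.08, 0, 0, 0, 0.016], [0, 0, 0, 0, 0, 0, 0.016]]'; python3 drive.py '[[-0.004, 0.11, 0, 0, 0, 0.28, 0.016], [-0.004, 0.11, 0, 0, 0, 0.28, 0.016], [-0.004, 0.11, 0, 0, 0, 0.28, 0.016], [-0.004, 0.11, 0, 0, 0, 0.28, 0.016], [-0.004, 0.08, 0, 0, 0, 0.2, 0.016], [0, 0, 0, 0, 0, 0, 0.016]]'; python3 avg.py
```

```text
time_s: 37.05
tcp_pos: [0.4027, 0.3482, 0.1065]
tool_rot: [0.0, 0.57, 0.822, 0.0]
ft_force: [-0.4, 0.3, 0.0]
finger_gap: 0.0163
gripper_force: 0.0
time_s: 37.65
tcp_pos: [0.4284, 0.3528, 0.1062]
tool_rot: [0.0, 0.698, 0.716, 0.0]
ft_force: [0.4, 0.2, -0.3]
finger_gap: 0.0161
gripper_force: 0.0
[0.4278 0.3528 0.1061] [0.0004 0.     0.    ] yh 1.625211797937665 F [ 0.1997 -0.3437 -0.1574]
knuckle [0.4301 0.2738] err to pin world [-0.0003  0.0006]
tool move [ 0.0006 -0.0002  0.    ]
```

```bash
python3 drive.py '[[0, 0.04, 0, 0, 0, 0.08, 0.016], [0, 0.02, 0, 0, 0, 0, 0.016], [0, 0, 0, 0, 0, 0, 0.016]]'; python3 drive.py '[[0, 0.02, 0, 0, 0, 0, 0.016], [0, 0.02, 0, 0, 0, 0, 0.016], [0, 0, 0, 0, 0, 0, 0.016]]';
```

```text
time_s: 38.15
tcp_pos: [0.431, 0.3529, 0.1062]
tool_rot: [-0.0, 0.704, 0.71, 0.0]
ft_force: [-0.2, 0.4, -0.3]
finger_gap: 0.016
gripper_force: 0.1
time_s: 38.45
tcp_pos: [0.433, 0.3529, 0.1061]
tool_rot: [0.0, 0.704, 0.71, 0.0]
ft_force: [-0.7, 0.6, -0.4]
finger_gap: 0.0165
gripper_force: 0.1
```

Scaled: 0.001 m is 0.02.

```bash
python3 drive.py '[[0, 0.02, 0, 0, 0, 0, 0.016], [0, 0, 0, 0, 0, 0, 0.016], [0, 0, 0, 0, 0, 0, 0.016]]'; python3 drive.py '[[0, 0.02, 0, 0, 0, 0, 0.016], [0, 0, 0, 0, 0, 0, 0.016], [0, 0, 0, 0, 0, 0, 0.016]]'
```

```text
time_s: 38.75
tcp_pos: [0.4338, 0.3529, 0.1061]
tool_rot: [-0.0, 0.704, 0.71, 0.0]
ft_force: [0.0, -0.5, 0.4]
finger_gap: 0.0157
gripper_force: 0.1
time_s: 39.05
tcp_pos: [0.4347, 0.3529, 0.1061]
tool_rot: [-0.0, 0.704, 0.71, -0.0]
ft_force: [0.1, -0.1, 0.2]
finger_gap: 0.0163
gripper_force: 0.3
```

```bash
python3 drive.py '[[0, 0.02, 0, 0, 0, 0, 0.016], [0, 0, 0, 0, 0, 0, 0.016], [0, 0, 0, 0, 0, 0, 0.016]]'; python3 drive.py '[[0, 0.02, 0, 0, 0, 0, 0.016], [0, 0, 0, 0, 0, 0, 0.016], [0, 0, 0, 0, 0, 0, 0.016]]'
```

```text
time_s: 39.35
tcp_pos: [0.4349, 0.3529, 0.106]
tool_rot: [-0.0, 0.704, 0.71, -0.001]
ft_force: [-4.1, -0.1, 1.5]
finger_gap: 0.0161
gripper_force: 2.1
time_s: 39.65
tcp_pos: [0.435, 0.3529, 0.1059]
tool_rot: [-0.001, 0.704, 0.71, -0.001]
ft_force: [-6.7, -0.7, 4.6]
finger_gap: 0.016
gripper_force: 3.4
```

```bash
python3 drive.py '[[0, -0.02, 0, 0, 0, 0, 0.016], [0, -0.01, 0, 0, 0, 0, 0.016], [0, 0, 0, 0, 0, 0, 0.016], [0, -0.02, 0, 0, 0, 0, 0.016], [0, -0.02, 0, 0, 0, 0, 0.018], [0, -0.02, 0, 0, 0, 0, 0.02], [0, 0, 0, 0, 0, 0, 0.02]]'; python3 drive.py '[[0, 0, -0.4, 0, 0, 0, 0.02], [0, 0, -0.8, 0, 0, 0, 0.02], [0, 0, -0.9, 0, 0, 0, 0.02], [0, 0, -0.9, 0, 0, 0, 0.02]]'
python3 drive.py '[[-0.9, 0.2, 0, 0, 0, 0, 0.02], [-0.9, 0.2, 0, 0, 0, 0, 0.02], [-0.9, 0.2, 0, 0, 0, 0, 0.02], [-0.9, 0.2, 0, 0, 0, 0, 0.02], [-0.9, 0, 0, 0, 0, 0, 0.02], [-0.9, 0, 0, 0, 0, 0, 0.02], [-0.9, 0, 0, 0, 0, 0, 0.02], [0, 0, 0, 0, 0, 0, 0.02]]'
python3 - <<'E'
from h import *
shot('top','t9.png');shot('scene','s9.png')
t=cv2.imread('pics/t9.png');s=cv2.imread('pics/s9.png')
a=cv2.resize(t[165:275,175:275],(400,440),interpolation=cv2.INTER_CUBIC)
b=cv2.resize(s[240:350,200:300],(400,440),interpolation=cv2.INTER_CUBIC)
cv2.imwrite('pics/l.png',np.hstack([a,b]))
np.set_printoptions(precision=4,suppress=True)
print('phone/tin/reel moved?',[np.abs(t[r0:r1,c0:c1].astype(int)-cv2.imread('pics/top0.png')[r0:r1,c0:c1]).mean() for r0,r1,c0,c1 in((245,305,315,350),(195,220,440,470),(250,280,145,178))])
E
```

```text
time_s: 40.35
tcp_pos: [0.4329, 0.3528, 0.1063]
tool_rot: [0.0, 0.705, 0.71, 0.0]
ft_force: [0.4, 0.3, 0.5]
finger_gap: 0.0194
gripper_force: 0.0
time_s: 40.75
tcp_pos: [0.4323, 0.3525, 0.2576]
tool_rot: [0.0, 0.704, 0.71, -0.0]
ft_force: [1.2, 0.3, -0.1]
finger_gap: 0.0203
gripper_force: 0.0
time_s: 41.55
tcp_pos: [0.4749, 0.0305, 0.2564]
tool_rot: [0.001, 0.708, 0.706, -0.001]
ft_force: [-0.3, -0.0, -0.8]
finger_gap: 0.0199
gripper_force: 0.0
phone/tin/reel moved? [np.float64(4.733174603174604), np.float64(7.0857777777777775), np.float64(7.8828282828282825)]
```

View pics/l.png

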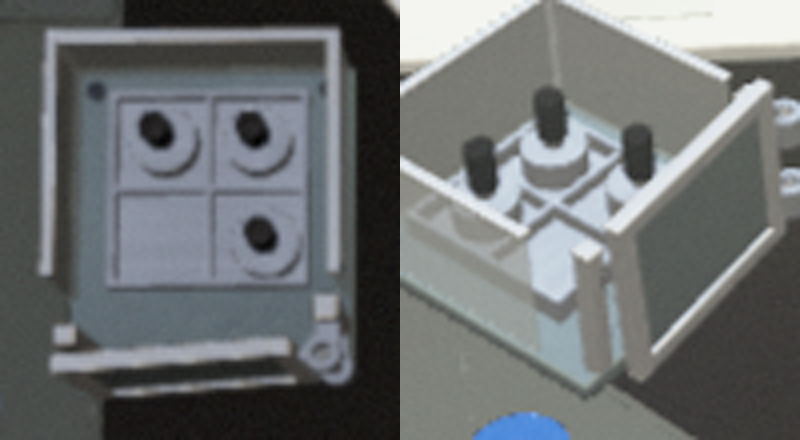

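```bash
cat > door.py <<'E'
from h import *
np.set_printoptions(precision=4,suppress=True)
im=shot('top','door.png');g=cv2.cvtColor(im,cv2.COLOR_BGR2GRAY)
def line(r0,r1,c0,c1,z,th=140):
    cs=np.arange(c0,c1);rs=[]
    for c in cs:
        col=g[r0:r1,c].astype(float);w=np.clip(col-th,0,None);rs.append((w*np.arange(r0,r1)).sum()/w.sum())
    p=np.polyfit(cs,rs,1);A=onz('top',c0,np.polyval(p,c0),z);B=onz('top',c1,np.polyval(p,c1),z);d=A-B
    print('heading',np.degrees(np.arctan2(d[1],d[0])),A[:2],B[:2],'res',np.std(np.polyval(p,cs)-rs))
line(248,260,191,246,.136); line(171,180,190,257,.103)
E
python3 door.py; python3 go.py .43 .353 .26
```

```text
heading 93.92319366062074 [0.4216 0.4126] [0.4298 0.2931] res 0.5391268394619778
heading 90.4459865447322 [0.6127 0.4262] [0.6138 0.274 ] res 0.07280666100556646
[0.475  0.0384 0.2564] yhead 0.40373195644991877 tilt [0.0008 0.0004] f [ 0.6149  0.811  -0.3897] tau [-0.0608  0.0487 -0.0023]
move [ 0.3149 -0.0427 -0.0035]
```

```bash
python3 drive.py '[[0.86, -0.14, 0, 0, 0, 0, 0.03], [0.86, -0.14, 0, 0, 0, 0, 0.03], [0.86, -0.14, 0, 0, 0, 0, 0.03], [0.86, -0.14, 0, 0, 0, 0, 0.03], [0.86, -0.14, 0, 0, 0, 0, 0.03], [0.86, -0.14, 0, 0, 0, 0, 0.03], [0.86, -0.14, 0, 0, 0, 0, 0.03], [0.86, -0.1, 0, 0, 0, 0, 0.03]]'
python3 drive.py '[[0, 0, 0, 0, 0, 0, 0.03], [0, 0, 0.4, 0, 0, 0, 0.03]]'; python3 go.py .4235 .385 .108
```

```text
time_s: 42.5
tcp_pos: [0.4159, 0.3855, 0.2562]
tool_rot: [-0.0, 0.703, 0.711, 0.0]
ft_force: [1.3, -0.1, 0.4]
finger_gap: 0.0301
gripper_force: 0.0
time_s: 42.7
tcp_pos: [0.4171, 0.3869, 0.2382]
tool_rot: [-0.001, 0.702, 0.712, 0.003]
ft_force: [0.9, -0.9, -0.7]
finger_gap: 0.0294
gripper_force: 0.0
[0.4171 0.3869 0.2382] yhead 0.8206298626093046 tilt [0.0029 0.0048] f [ 0.8724 -0.9312 -0.6644] tau [-0.1302 -0.0084 -0.0032]
move [-0.0026  0.006   0.1302]
```

```bash
python3 drive.py '[[-0.02, 0.12, 0.4, 0, 0, 0, 0.03], [0, 0, 0, 0, 0, 0, 0.03], [0, 0, 0.8, 0, 0, 0, 0.03], [0, 0, 0.8, 0, 0, 0, 0.03], [0, 0, 0.4, 0, 0, 0, 0.03], [0, 0, 0.18, 0, 0, 0, 0.03], [0, 0, 0, 0, 0, 0, 0.03]]'; python3 go.py
```

```text
time_s: 43.4
tcp_pos: [0.4233, 0.3811, 0.1068]
tool_rot: [-0.0, 0.704, 0.71, -0.001]
ft_force: [-0.1, 0.5, -0.2]
finger_gap: 0.0299
gripper_force: 0.0
[0.4233 0.3811 0.1068] yhead 0.4913275071472008 tilt [-0.0013 -0.0005] f [-0.1403  0.5142 -0.224 ] tau [-0.0936  0.0344 -0.0119]
```

Scaled: 0.004 m is 0.08, 0.003 m is 0.06.

```bash
python3 drive.py '[[0, 0.08, 0, 0, 0, 0, 0.03], [0, 0.08, 0, 0, 0, 0, 0.03], [0, 0.06, 0, 0, 0, 0, 0.03], [0, 0.04, 0, 0, 0, 0, 0.03], [0, 0.02, 0, 0, 0, 0, 0.03], [0, 0, 0, 0, 0, 0, 0.03]]'; python3 drive.py '[[0, 0.01, 0, 0, 0, 0, 0.03], [0, 0.01, 0, 0, 0, 0, 0.03], [0, 0, 0, 0, 0, 0, 0.03]]'; python3 drive.py '[[0, 0.01, 0, 0, 0, 0, 0.03], [0, 0.01, 0, 0, 0, 0, 0.03], [0, 0, 0, 0, 0, 0, 0.03]]'
```

```text
time_s: 44.0
tcp_pos: [0.4383, 0.3809, 0.1073]
tool_rot: [-0.0, 0.704, 0.71, 0.0]
ft_force: [0.3, -0.6, 0.5]
finger_gap: 0.0299
gripper_force: 0.1
time_s: 44.3
tcp_pos: [0.439, 0.3809, 0.1071]
tool_rot: [-0.0, 0.704, 0.71, -0.0]
ft_force: [0.1, 0.4, 0.1]
finger_gap: 0.0299
gripper_force: 0.1
time_s: 44.6
tcp_pos: [0.4401, 0.381, 0.1071]
tool_rot: [-0.0, 0.704, 0.71, 0.0]
ft_force: [1.0, -0.4, -0.5]
finger_gap: 0.0297
gripper_force: 0.1
```

```bash
python3 drive.py '[[0, 0.01, 0, 0, 0, 0, 0.03], [0, 0, 0, 0, 0, 0, 0.03], [0, 0, 0, 0, 0, 0, 0.03]]'; python3 drive.py '[[0, 0.01, 0, 0, 0, 0, 0.03], [0, 0, 0, 0, 0, 0, 0.03], [0, 0, 0, 0, 0, 0, 0.03]]'; python3 drive.py '[[0, 0.01, 0, 0, 0, 0, 0.03], [0, 0, 0, 0, 0, 0, 0.03], [0, 0, 0, 0, 0, 0, 0.03]]'
```

```text
time_s: 44.9
tcp_pos: [0.4406, 0.3809, 0.1071]
tool_rot: [-0.0, 0.704, 0.71, 0.0]
ft_force: [-0.6, -0.2, 0.3]
finger_gap: 0.0302
gripper_force: 0.1
time_s: 45.2
tcp_pos: [0.4411, 0.3809, 0.1071]
tool_rot: [-0.0, 0.704, 0.71, 0.0]
ft_force: [0.4, 0.6, -0.3]
finger_gap: 0.0299
gripper_force: 0.1
time_s: 45.5
tcp_pos: [0.4415, 0.3809, 0.1071]
tool_rot: [-0.0, 0.704, 0.71, 0.0]
ft_force: [-0.0, 0.1, -0.0]
finger_gap: 0.0302
gripper_force: 0.1
```

```bash
python3 drive.py '[[0, 0.01, 0, 0, 0, 0, 0.03], [0, 0, 0, 0, 0, 0, 0.03], [0, 0, 0, 0, 0, 0, 0.03]]'; python3 drive.py '[[0, 0.01, 0, 0, 0, 0, 0.03], [0, 0, 0, 0, 0, 0, 0.03], [0, 0, 0, 0, 0, 0, 0.03]]'
```

```text
time_s: 45.8
tcp_pos: [0.4417, 0.3809, 0.1071]
tool_rot: [-0.0, 0.704, 0.71, -0.0]
ft_force: [-1.8, -0.1, 1.2]
finger_gap: 0.0301
gripper_force: 0.8
time_s: 46.1
tcp_pos: [0.4418, 0.381, 0.107]
tool_rot: [-0.0, 0.704, 0.71, -0.0]
ft_force: [-3.8, 0.3, 2.0]
finger_gap: 0.0302
gripper_force: 2.0
```

Scaled: -0.005 m is -0.1, -0.003 m is -0.06.

```bash
python3 drive.py '[[0, -0.008, 0, 0, 0, 0, 0.03], [0, 0, 0, 0, 0, 0, 0.03], [0, -0.008, 0, 0, 0, 0, 0.03], [0, 0, 0, 0, 0, 0, 0.03], [0, -0.008, 0, 0, 0, 0, 0.03], [0, -0.02, 0, 0, 0, 0, 0.03], [0, -0.06, 0, 0, 0, 0, 0.03], [0, -0.1, 0, 0, 0, 0, 0.03]]'; python3 drive.py '[[0, 0, 0, 0, 0, 0, 0.03], [0, 0, -0.4, 0, 0, 0, 0.03], [0, 0, -0.8, 0, 0, 0, 0.03], [0, 0, -0.9, 0, 0, 0, 0.03], [0, 0, -0.9, 0, 0, 0, 0.03]]'
python3 drive.py '[[-0.9, 0.14, 0, 0, 0, 0, 0.03], [-0.9, 0.14, 0, 0, 0, 0, 0.03], [-0.9, 0.14, 0, 0, 0, 0, 0.03], [-0.9, 0.14, 0, 0, 0, 0, 0.03], [-0.9, 0, 0, 0, 0, 0, 0.03], [-0.9, 0, 0, 0, 0, 0, 0.03], [-0.9, 0, 0, 0, 0, 0, 0.03], [-0.6, 0, 0, 0, 0, 0, 0.03]]'
python3 door.py
python3 - <<'E'
from h import *
shot('scene','s10.png')
t=cv2.imread('pics/door.png');s=cv2.imread('pics/s10.png')
a=cv2.resize(t[165:275,175:275],(400,440),interpolation=cv2.INTER_CUBIC)
b=cv2.resize(s[240:350,200:300],(400,440),interpolation=cv2.INTER_CUBIC)
cv2.imwrite('pics/m.png',np.hstack([a,b]))
E
```

```text
time_s: 46.9
tcp_pos: [0.4331, 0.3807, 0.1072]
tool_rot: [0.0, 0.705, 0.709, 0.0]
ft_force: [0.3, -0.9, 0.2]
finger_gap: 0.0301
gripper_force: 0.0
time_s: 47.4
tcp_pos: [0.4321, 0.3806, 0.2585]
tool_rot: [0.0, 0.704, 0.71, -0.0]
ft_force: [0.4, 1.6, 0.6]
finger_gap: 0.0302
gripper_force: 0.0
time_s: 48.2
tcp_pos: [0.4628, 0.0324, 0.2574]
tool_rot: [0.001, 0.705, 0.709, -0.0]
ft_force: [0.9, -0.1, 0.1]
finger_gap: 0.03
gripper_force: 0.0
heading 94.36992799769521 [0.4203 0.4126] [0.4295 0.2931] res 0.47608830248595124
heading 90.42650406977573 [0.6127 0.4262] [0.6138 0.274 ] res 0.06836638050023813
```

View pics/m.png

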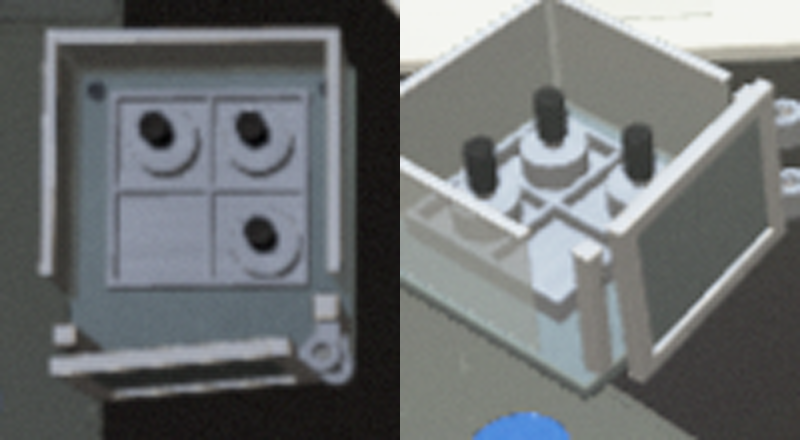

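```bash
python3 drive.py '[[0.87, -0.1, 0, 0, 0, 0, 0.03], [0.87, -0.1, 0, 0, 0, 0, 0.03], [0.87, -0.1, 0, 0, 0, 0, 0.03], [0.87, -0.1, 0, 0, 0, 0, 0.03], [0.87, -0.1, 0, 0, 0, 0, 0.03], [0.87, -0.1, 0, 0, 0, 0, 0.03], [0.87, -0.1, 0, 0, 0, 0, 0.03], [0.87, -0.1, 0, 0, 0, 0, 0.03]]'
python3 drive.py '[[0, 0, 0, 0, 0, 0, 0.03], [0, 0, 0, 0, 0, 0, 0.03]]'; python3 go.py .4235 .381 .107
```

```text
time_s: 49.1
tcp_pos: [0.4193, 0.3863, 0.2573]
tool_rot: [-0.0, 0.704, 0.71, 0.0]
ft_force: [0.5, -0.2, 0.5]
finger_gap: 0.0299
gripper_force: 0.0
time_s: 49.3
tcp_pos: [0.4189, 0.3856, 0.2568]
tool_rot: [-0.0, 0.703, 0.711, -0.0]
ft_force: [0.3, -0.2, 0.8]
finger_gap: 0.0299
gripper_force: 0.0
[0.4189 0.3856 0.2568] yhead 0.6647426298247562 tilt [-0.0008  0.0002] f [ 0.2586 -0.2349  0.7727] tau [-0.2005  0.0952 -0.0117]
move [-0.0047  0.0046  0.1498]
```

Scaled: 0.045 m is 0.9, 0.04 m is 0.8.

```bash
python3 drive.py '[[-0.09, 0.07, 0.4, 0, 0, 0, 0.03], [0, 0, 0.8, 0, 0, 0, 0.03], [0, 0, 0.9, 0, 0, 0, 0.03], [0, 0, 0.6, 0, 0, 0, 0.03], [0, 0, 0.3, 0, 0, 0, 0.03], [0, 0, 0, 0, 0, 0, 0.03]]'; python3 drive.py '[[0, 0.08, 0, 0, 0, 0, 0.03], [0, 0.08, 0, 0, 0, 0, 0.03], [0, 0.06, 0, 0, 0, 0, 0.03], [0, 0.02, 0, 0, 0, 0, 0.03], [0, 0, 0, 0, 0, 0, 0.03], [0, 0, 0, 0, 0, 0, 0.03]]'; python3 go.py .4411 .381 .107
```

```text
time_s: 49.9
tcp_pos: [0.4232, 0.3772, 0.1053]
tool_rot: [0.0, 0.705, 0.709, -0.002]
ft_force: [-0.1, 0.3, 1.0]
finger_gap: 0.0301
gripper_force: 0.0
time_s: 50.5
tcp_pos: [0.4359, 0.3795, 0.1074]
tool_rot: [-0.0, 0.704, 0.71, 0.0]
ft_force: [0.0, 0.3, 0.4]
finger_gap: 0.0299
gripper_force: 0.0
[0.4359 0.3795 0.1074] yhead 0.4424538988032577 tilt [0.0002 0.0002] f [0.0207 0.3028 0.3513] tau [-0.1014  0.0363  0.0034]
move [0.0015 0.0053 0.0004]
```

Scaled: 0.001 m is 0.02.

```bash
python3 drive.py '[[0, 0.02, 0, 0, 0, 0, 0.03], [0, 0.02, 0, 0, 0, 0, 0.03], [0, 0.02, 0, 0, 0, 0, 0.03], [0, 0, 0, 0, 0, 0, 0.03]]'; python3 drive.py '[[0, 0.01, 0, 0, 0, 0, 0.03], [0, 0.01, 0, 0, 0, 0, 0.03], [0, 0.01, 0, 0, 0, 0, 0.03], [0, 0, 0, 0, 0, 0, 0.03]]';python3 drive.py '[[0, 0.006, 0, 0, 0, 0, 0.03], [0, 0, 0, 0, 0, 0, 0.03], [0, 0, 0, 0, 0, 0, 0.03]]'
```

```text
time_s: 50.9
tcp_pos: [0.439, 0.3794, 0.1071]
tool_rot: [-0.0, 0.704, 0.71, -0.0]
ft_force: [-0.3, -0.3, 1.2]
finger_gap: 0.0301
gripper_force: 0.1
time_s: 51.3
tcp_pos: [0.4404, 0.3794, 0.1071]
tool_rot: [-0.0, 0.704, 0.71, 0.0]
ft_force: [0.2, -0.0, -0.2]
finger_gap: 0.0295
gripper_force: 0.1
time_s: 51.6
tcp_pos: [0.4406, 0.3794, 0.1071]
tool_rot: [-0.0, 0.704, 0.71, -0.0]
ft_force: [-0.2, -0.6, 0.7]
finger_gap: 0.0301
gripper_force: 0.1
```

Careful with the scale: shifts go in shares of 50 mm and turns go in units of 0.25 rad. That gives: 0.0004 m is 0.008.

```bash
python3 drive.py '[[0, 0.008, 0, 0, 0, 0, 0.03], [0, 0, 0, 0, 0, 0, 0.03], [0, 0, 0, 0, 0, 0, 0.03]]'; python3 drive.py '[[0, 0.006, 0, 0, 0, 0, 0.03], [0, 0, 0, 0, 0, 0, 0.03], [0, 0, 0, 0, 0, 0, 0.03]]';python3 drive.py '[[0, 0.004, 0, 0, 0, 0, 0.03], [0, 0, 0, 0, 0, 0, 0.03], [0, 0, 0, 0, 0, 0, 0.03]]'
```

```text
time_s: 51.9
tcp_pos: [0.441, 0.3794, 0.1071]
tool_rot: [-0.0, 0.704, 0.71, -0.0]
ft_force: [-0.4, -0.1, 0.5]
finger_gap: 0.0303
gripper_force: 0.1
time_s: 52.2
tcp_pos: [0.4414, 0.3795, 0.1071]
tool_rot: [-0.0, 0.704, 0.71, 0.0]
ft_force: [0.0, 0.6, 0.2]
finger_gap: 0.0302
gripper_force: 0.1
time_s: 52.5
tcp_pos: [0.4416, 0.3794, 0.1071]
tool_rot: [-0.0, 0.704, 0.71, -0.0]
ft_force: [-1.1, 0.5, -0.9]
finger_gap: 0.0302
gripper_force: 0.1
```

Scaled: -0.045 m is -0.9, -0.02 m is -0.4.

```bash
python3 drive.py '[[0, -0.01, 0, 0, 0, 0, 0.03], [0, -0.02, 0, 0, 0, 0, 0.03], [0, -0.06, 0, 0, 0, 0, 0.03], [0, -0.1, 0, 0, 0, 0, 0.03], [0, 0, 0, 0, 0, 0, 0.03], [0, 0, -0.4, 0, 0, 0, 0.03], [0, 0, -0.9, 0, 0, 0, 0.03], [0, 0, -0.9, 0, 0, 0, 0.03]]'
python3 drive.py '[[0, 0, -0.6, 0, 0, 0, 0.03], [-0.9, 0.14, 0, 0, 0, 0, 0.03], [-0.9, 0.14, 0, 0, 0, 0, 0.03], [-0.9, 0.14, 0, 0, 0, 0, 0.03], [-0.9, 0.14, 0, 0, 0, 0, 0.03], [-0.9, 0, 0, 0, 0, 0, 0.03], [-0.9, 0, 0, 0, 0, 0, 0.03], [-0.9, 0, 0, 0, 0, 0, 0.03]]'
python3 door.py
```

```text
time_s: 53.3
tcp_pos: [0.4312, 0.3788, 0.2175]
tool_rot: [-0.0, 0.704, 0.71, -0.001]
ft_force: [0.9, 1.1, 0.3]
finger_gap: 0.0301
gripper_force: 0.0
time_s: 54.1
tcp_pos: [0.4622, 0.0629, 0.2474]
tool_rot: [0.0, 0.704, 0.71, 0.0]
ft_force: [1.2, 1.3, -0.1]
finger_gap: 0.0301
gripper_force: 0.0
heading 92.34085193117456 [0.4252 0.4127] [0.4301 0.2931] res 0.3920887388025562
heading 90.39721721857791 [0.6126 0.4262] [0.6137 0.274 ] res 0.05993531548255978
```

```bash
python3 - <<'E'
from h import *
np.set_printoptions(precision=4,suppress=True,linewidth=200)
for f in('t9','door'):
    g=cv2.cvtColor(cv2.imread(f'pics/{f}.png'),cv2.COLOR_BGR2GRAY).astype(float)
    cs=np.arange(197,244);rs=[]
    for c in cs:
        col=g[246:264,c]; i=np.argmax(col); lo=max(0,i-4); seg=col[lo:i+5]; w=np.clip(seg-.6*col[i],0,None); rs.append(246+lo+(w*np.arange(len(seg))).sum()/w.sum())
    rs=np.array(rs)
    p=np.polyfit(cs,rs,1);k=abs(np.polyval(p,cs)-rs)<.6;p=np.polyfit(cs[k],rs[k],1)
    A=onz('top',197,np.polyval(p,197),.136);B=onz('top',243,np.polyval(p,243),.136);d=A-B
    print(f,np.degrees(np.arctan2(d[1],d[0])),A[:2],B[:2],np.std(np.polyval(p,cs[k])-rs[k]),k.sum())
print(g[244:266,[192,200,210,220,230,240]].astype(int))
E
```

```text
t9 94.55809446581739 [0.4221 0.3996] [0.4301 0.2997] 0.22090472958502982 47
door 92.89950144189079 [0.4254 0.3997] [0.4305 0.2997] 0.2027816867879819 47
[[ 82 110 107 107 106 105]
 [ 94 107 107 104 106 105]
 [138 109 107 109 105 104]
 [170 110 110 109 105 103]
 [169 110 107 109 107 103]
 [169 108 109 113 132 129]
 [147 107 132 140 163 168]
 [127 132 163 169 170 172]
 [155 169 168 172 171 167]
 [174 173 172 166 154 135]
 [173 171 155 132 101  58]
 [157 135 113  57  51  37]
 [112  58  56  37  40  37]
 [ 69  37  37  35  39  40]
 [ 65  41  41  40  45  70]
 [ 75  52  43  62  90 129]
 [ 79  58  91 124 114 137]
 [ 80  62 119 136  73  53]
 [ 78  60  85  54  34  24]
 [ 76  56  40  27  23  21]
 [ 80  54  20  23  21  20]
 [ 78  53  25  22  26  22]]
```

Scaled: 0.045 m is 0.9, 0.04 m is 0.8.

```bash
python3 drive.py '[[0.9, -0.1, 0, 0, 0, 0, 0.03], [0.9, -0.1, 0, 0, 0, 0, 0.03], [0.9, -0.1, 0, 0, 0, 0, 0.03], [0.9, -0.1, 0, 0, 0, 0, 0.03], [0.9, -0.1, 0, 0, 0, 0, 0.03], [0.9, -0.1, 0, 0, 0, 0, 0.03], [0.8, -0.1, 0, 0, 0, 0, 0.03], [0, 0, 0, 0, 0, 0, 0.03]]' 4
python3 drive.py '[[0, 0, 0, 0, 0, 0, 0.03], [0, 0, 0, 0, 0, 0, 0.03]]'; python3 go.py .4265 .378 .107
```

```text
time_s: 54.95
tcp_pos: [0.4216, 0.3815, 0.2473]
tool_rot: [-0.002, 0.701, 0.713, 0.001]
ft_force: [-0.5, -0.2, 0.6]
finger_gap: 0.0299
gripper_force: 0.0
time_s: 55.15
tcp_pos: [0.4255, 0.373, 0.2468]
tool_rot: [0.0, 0.705, 0.709, -0.0]
ft_force: [-1.0, -0.8, 0.1]
finger_gap: 0.0301
gripper_force: 0.0
[0.4255 0.373  0.2468] yhead 0.36414061854880453 tilt [-0.0001 -0.0013] f [-1.0183 -0.8308  0.0962] tau [-0.1459  0.0532  0.0269]
move [0.0052 0.0011 0.1398]
```

Scaled: 0.045 m is 0.9, 0.04 m is 0.8.

```bash
python3 drive.py '[[0.1, 0.02, 0.8, 0, 0, 0, 0.03], [0, 0, 0.9, 0, 0, 0, 0.03], [0, 0, 0.7, 0, 0, 0, 0.03], [0, 0, 0.36, 0, 0, 0, 0.03], [0, 0, 0, 0, 0, 0, 0.03], [0, 0, 0, 0, 0, 0, 0.03]]'; python3 drive.py '[[0, 0, 0, 0, 0, 0, 0.008], [0, 0, 0, 0, 0, 0, 0.008], [0, 0, 0, 0, 0, 0, 0.008], [0, 0, 0, 0, 0, 0, 0.008], [0, 0, 0, 0, 0, 0, 0.008]]' 4; python3 go.py .4316 .378 .107
```

```text
time_s: 55.75
tcp_pos: [0.4269, 0.3783, 0.1096]
tool_rot: [0.0, 0.705, 0.709, 0.0]
ft_force: [-0.1, 0.5, 0.1]
finger_gap: 0.0301
gripper_force: 0.0
time_s: 56.25
tcp_pos: [0.4266, 0.38, 0.11]
tool_rot: [0.0, 0.704, 0.71, 0.001]
ft_force: [0.2, 0.1, 3.1]
finger_gap: 0.0106
gripper_force: 4.0
[0.4266 0.38   0.11  ] yhead 0.4575379735668289 tilt [0.0015 0.0014] f [0.2311 0.1354 3.0762] tau [ 0.0867 -0.0289  0.0677]
move [-0.0021  0.005   0.003 ]
```

Scaled: 0.001 m is 0.02.

```bash
python3 drive.py '[[0, 0.02, 0, 0, 0, 0, 0.008], [0, 0.02, 0, 0, 0, 0, 0.008], [0, 0.02, 0, 0, 0, 0, 0.008], [0, 0.02, 0, 0, 0, 0, 0.008], [0, 0, 0, 0, 0, 0, 0.008], [0, 0, 0, 0, 0, 0, 0.008]]'; python3 drive.py '[[0, 0.01, 0, 0, 0, 0, 0.008], [0, 0, 0, 0, 0, 0, 0.008], [0, 0, 0, 0, 0, 0, 0.008]]'; python3 drive.py '[[0, 0.01, 0, 0, 0, 0, 0.008], [0, 0, 0, 0, 0, 0, 0.008], [0, 0, 0, 0, 0, 0, 0.008]]'; python3 go.py
```

```text
time_s: 56.85
tcp_pos: [0.4301, 0.3798, 0.1093]
tool_rot: [-0.0, 0.704, 0.71, 0.0]
ft_force: [-0.0, 1.5, 4.3]
finger_gap: 0.0101
gripper_force: 4.0
time_s: 57.15
tcp_pos: [0.4304, 0.3797, 0.1091]
tool_rot: [-0.0, 0.704, 0.71, 0.0]
ft_force: [0.1, 4.0, 4.3]
finger_gap: 0.0102
gripper_force: 4.0
time_s: 57.45
tcp_pos: [0.431, 0.3795, 0.1091]
tool_rot: [-0.0, 0.704, 0.71, 0.0]
ft_force: [-0.8, 3.7, 4.1]
finger_gap: 0.0101
gripper_force: 4.0
[0.431  0.3795 0.1091] yhead 0.4428708244186058 tilt [-0.0002  0.0002] f [-0.7914  3.7119  4.0688] tau [ 0.6271  0.2658 -0.0274]
```

Scaled: 0.0004 m is 0.008.

```bash
python3 drive.py '[[0, 0.008, 0, 0, 0, 0, 0.008], [0, 0, 0, 0, 0, 0, 0.008], [0, 0, 0, 0, 0, 0, 0.008]]'; python3 drive.py '[[0, 0.008, 0, 0, 0, 0, 0.008], [0, 0, 0, 0, 0, 0, 0.008], [0, 0, 0, 0, 0, 0, 0.008]]'
```

```text
time_s: 57.75
tcp_pos: [0.4314, 0.3794, 0.1091]
tool_rot: [-0.0, 0.704, 0.71, 0.0]
ft_force: [-0.6, 3.5, 4.1]
finger_gap: 0.0103
gripper_force: 4.0
time_s: 58.05
tcp_pos: [0.4316, 0.3794, 0.1091]
tool_rot: [-0.0, 0.704, 0.71, -0.0]
ft_force: [-1.9, 3.0, 4.1]
finger_gap: 0.0102
gripper_force: 4.0
```

Scaled: -0.0002 m is -0.004.

```bash
python3 drive.py '[[0, -0.004, 0, 0, 0, 0, 0.008], [0, 0, 0, 0, 0, 0, 0.0115], [0, 0, 0, 0, 0, 0, 0.013], [0, 0, 0, 0, 0, 0, 0.016], [0, 0, 0, 0, 0, 0, 0.022], [0, 0, 0, 0, 0, 0, 0.03], [0, 0, 0, 0, 0, 0, 0.03]]'; python3 drive.py '[[0, 0, -0.2, 0, 0, 0, 0.03], [0, 0, -0.6, 0, 0, 0, 0.03], [0, 0, -0.9, 0, 0, 0, 0.03], [0, 0, -0.9, 0, 0, 0, 0.03]]'
python3 drive.py '[[0, 0, -0.4, 0, 0, 0, 0.03], [-0.9, 0.14, 0, 0, 0, 0, 0.03], [-0.9, 0.14, 0, 0, 0, 0, 0.03], [-0.9, 0.14, 0, 0, 0, 0, 0.03], [-0.9, 0.14, 0, 0, 0, 0, 0.03], [-0.9, 0, 0, 0, 0, 0, 0.03], [-0.9, 0, 0, 0, 0, 0, 0.03], [-0.9, 0, 0, 0, 0, 0, 0.03]]'
cat > door2.py <<'E'
from h import *
np.set_printoptions(precision=4,suppress=True)
g=cv2.cvtColor(shot('top','door2.png'),cv2.COLOR_BGR2GRAY).astype(float)
cs=np.arange(197,244);rs=[]
for c in cs:
    col=g[246:264,c]; i=np.argmax(col); lo=max(0,i-4); seg=col[lo:i+5]; w=np.clip(seg-.6*col[i],0,None); rs.append(246+lo+(w*np.arange(len(seg))).sum()/w.sum())
rs=np.array(rs);p=np.polyfit(cs,rs,1);k=abs(np.polyval(p,cs)-rs)<.6;p=np.polyfit(cs[k],rs[k],1)
A=onz('top',197,np.polyval(p,197),.136);B=onz('top',243,np.polyval(p,243),.136);d=A-B
print(np.degrees(np.arctan2(d[1],d[0])),A[:2],B[:2],k.sum())
# same with back face edge (top of bright band)
es=[]
for c in cs:
    col=g[246:258,c]; th=(np.median(g[240:246,c])+col.max())/2; i=np.argmax(col>th); es.append(246+i-1+(th-col[i-1])/(col[i]-col[i-1]))
p=np.polyfit(cs,es,1);A=onz('top',197,np.polyval(p,197),.136);B=onz('top',243,np.polyval(p,243),.136);d=A-B
print('back edge',np.degrees(np.arctan2(d[1],d[0])),A[:2],B[:2],np.std(np.polyval(p,cs)-es))
E
python3 door2.py
```

```text
time_s: 58.75
tcp_pos: [0.4317, 0.3792, 0.109]
tool_rot: [0.0, 0.704, 0.71, -0.0]
ft_force: [-0.2, -0.3, -0.4]
finger_gap: 0.0293
gripper_force: 0.0
time_s: 59.15
tcp_pos: [0.4311, 0.3791, 0.2408]
tool_rot: [-0.0, 0.704, 0.71, -0.0]
ft_force: [1.6, 1.1, 0.2]
finger_gap: 0.0296
gripper_force: 0.0
time_s: 59.95
tcp_pos: [0.462, 0.0629, 0.2601]
tool_rot: [0.0, 0.704, 0.71, 0.001]
ft_force: [0.6, 0.4, 0.1]
finger_gap: 0.0302
gripper_force: 0.0
90.24634227198727 [0.43   0.3998] [0.4304 0.2997] 47
back edge 90.591351738266 [0.4338 0.3999] [0.4349 0.2997] 0.21936843702501146
```

```bash
python3 - <<'E'
from h import *
a=cv2.imread('pics/top0.png');b=cv2.imread('pics/door2.png');d=cv2.imread('pics/t9.png')
print('tray diff vs t9',np.abs(b[185:240,195:258].astype(int)-d[185:240,195:258]).mean(), 'noise',np.abs(b[60:90,300:330].astype(int)-d[60:90,300:330]).mean())
for n,(r0,r1,c0,c1),lo,hi in(('tin',(195,222,440,470),(0,0,130),(180,80,255)),('reel',(248,282,144,180),(100,120,50),(130,255,255))):
    for im in(a,b):
        m=cv2.inRange(cv2.cvtColor(im[r0:r1,c0:c1],cv2.COLOR_BGR2HSV),lo,hi);M=cv2.moments(m,True);print(n,M['m10']/M['m00'],M['m01']/M['m00'],M['m00'])
for r0,r1,c0,c1 in((245,305,312,356),(195,222,440,470),(248,282,144,180)):
    print('shift',cv2.phaseCorrelate(*[cv2.cvtColor(i[r0:r1,c0:c1],cv2.COLOR_BGR2GRAY).astype(np.float32) for i in(a,b)]))
g=cv2.cvtColor(b[165:275,175:275],cv2.COLOR_BGR2GRAY);m=(g<70).astype(np.uint8)
for c in cv2.findContours(m,cv2.RETR_EXTERNAL,cv2.CHAIN_APPROX_NONE)[0]:
    x,y,w,h=cv2.boundingRect(c)
    if 20<cv2.contourArea(c)<150 and 20<y<70 and 20<x<80: print('knob',x,y,w,h,onz('top',x+w/2-.5+175,y+h/2-.5+165,.063)[:2])
E
```

```text
tray diff vs t9 2.878306878306878 noise 2.8385185185185184
tin 14.47265625 12.05078125 256.0
tin 14.51417004048583 12.012145748987853 247.0
reel 17.1517094017094 16.247863247863247 468.0
reel 17.259023354564757 16.254777070063696 471.0
shift ((0.546694229247084, 0.09827904905328566), 0.5077504977473506)
shift ((0.031951156988462515, 0.5551294448263704), 0.9741594544163457)
shift ((-0.13020193792599954, -0.0552534228067465), 0.9637286423900981)
knob 61 55 8 8 [0.50448903 0.31723587]
knob 59 28 8 9 [0.56734648 0.32274641]
knob 35 28 8 9 [0.56754214 0.37854095]
```

```bash
python3 - <<'E'
from h import *
for n,kx,bx in(('FR',(260,234),(266,242)),('BR',(252,128),(262,142)),('BL',(156,128),(167,142))):
    f=lambda q,z:onz('top',175+(q[0]+.5)/4-.5,165+(q[1]+.5)/4-.5,z)[:2].round(4)
    print(n,'knob',f(kx,.070),'base',f(bx,.040))
# steel disc extents below knob in front-right well, along column/row profiles
g=cv2.cvtColor(cv2.imread('pics/door2.png'),cv2.COLOR_BGR2GRAY)
print(g[212:240,228:256])
E
```

```text
FR knob [0.504  0.3161] base [0.5049 0.3162]
BR knob [0.5666 0.3216] base [0.5651 0.3194]
BL knob [0.5668 0.3771] base [0.5653 0.3755]
[[124 119 120 122 119 117 120 120 121 121 122 122 122 127 127 127 126 129
  127 129 129 132 135 122  93 108 109 111]
 [ 99 104 106 106 106 108 106 107 106 109 106 106 113 116 116 114 117 118
  115 119 120 119 131 122  94 108 108 111]
 [110 138 143 142 140 141 142 142 143 144 140 142 144 147 144 143 147 147
  148 147 147 147 145 124  94 108 110 114]
 [109 139 148 143 146 144 144 147 145 146 149 147 149 146 146 147 148 150
  149 150 150 151 145 124  94 107 110 113]
 [109 141 142 142 145 143 144 145 146 145 145 147 143 148 142 140 148 145
  150 149 149 149 148 127  94 104 112 114]
 [110 142 143 141 146 147 145 146 147 146 146 146 145 147 143 138 142 145
  150 150 154 149 147 127  93 109 112 110]
 [112 143 145 146 146 146 147 147 149 136 124 121 127 137 147 149 144 139
  147 143 150 152 151 125  93 107 107 109]
 [112 145 144 145 146 144 144 140 138 103  74  71  81  99 127 147 149 148
  144 139 143 152 148 125  92 104 109 111]
 [107 141 145 143 144 146 139
[... 1611 characters left out ...]
134 141 145 143 142 144 143 140 142 136 117 109 107 108 113 114 110 116
  132 145 152 151 149 128  93 101 105 104]
 [134 136 134 135 134 131 128 129 129 130 126 126 125 124 128 126 128 131
  133 134 131 134 132 117  92 104 102 103]
 [106 107 106 107 107  99  94  90  90  92  97  92  90  95  95  95  95  99
   99 100  99 102  97  92  90 103 105 104]
 [ 91  88  88  87  89  89  88  84  84  84  86  90  85  86  87  88  88  90
   92  91  90  92  94  94  93 105 104 101]
 [105 105 105 108 103 104 101 104 103 104 104 102 103 106 102 103 104 105
  103 103 104 105 106 104 106 118 132 126]
 [108 106 107 110 106 106 106 106 106 104 106 107 104 105 106 104 104 105
  103 108 107 104 105 107 109 133 161 166]]
```

```bash
python3 -c "
from bench import robot
print(robot.finish_job())"
```

```text
the job is handed in; nothing more can be done
None
```

The three weights present stand one to a well in the tray, the door leaf is lowered onto both hinge pins and shut against its stop (measured within about 0.2° of the station's axis), the phone, tin and reel show no sign of having been moved, and the job is handed in at about 60 s; no verdict was returned.

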